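Stack and bed a stepped pulley blank

ROBOT

A 7-joint arm with a two-finger parallel gripper is mounted at the origin on the work surface. World frame = base frame: x ahead of the robot, y to its left, z up, the work surface at z = 0. Lengths are in m, angles in rad, forces in N, time in s.
With the tool pointing down it reaches from about 0.35 to 0.9 m from the base axis. Payload 8.1 kg.
Tool frame: the origin (TCP) lies at the very end of the fingers, on their centre line; the grasp point (between the pads) lies 19 mm behind it; z points along the fingers, y is the direction in which the jaws open and shut (so a half turn about z gives the same grasp; the last joint's range is limited). The gripper opens to 92 mm and grips with 3 to 60 N. Pads are 19 mm wide; open, the fingers measure 130 mm over their backs; the gripper's body (75 mm by 190 mm) begins 47 mm behind the grasp point.
Start: joints at [-1.385, 0.434, 0.025, 1.573, -0.012, 1.134, -0.075], TCP at [0.178, 0.599, 0.227] pointing down, gripper open.
Joint ranges: [-2.62, 2.62], [-0.44, 2.09], [-1.27, 1.32], [0.08, 2.57], [-1.32, 4.46], [0.12, 2], [-2.74, 2.74]. Speed limits (rad/s): [2.22, 2.22, 3.01, 3.01, 3.14, 3.14, 3.14].

INTERFACE

Orientations are given as a rotation vector (axis times angle).
In Python, from bench import telemetry, grab_frame, camera_params, job gives the robot as it stands.
- The arm moves only by the tool jog_arm, never from a script. Its argument "increments" is a list that holds one entry, the list of rows, each a list of 6 numbers: the shift along the world's x, y, z in mm, then the turn, a rotation vector about the world's x, y, z in rad. A call has 1 to 20 rows; each row shifts and turns the pose as measured when the row begins; what a row does not reach is not made up. A row lasts 1/12 s, in which the tool goes at most 41.7 mm and 7.16 degrees, less where a joint would pass 70% of its speed; a pose out of reach is approached as far as the arm can. A call with a gripper value outside its range is refused whole. "jaw" is the finger opening in mm, from 0 to 91.8, set as the call begins (left out, the last holds). The fingers move at their own pace and stop on an object; "squeeze" is the grip in N (left out, the last holds). Time passes only in rows, so rows that do not move let the fingers close. It gives the time, the measured TCP pose, the force and the opening at its end, in the units of the state.
- telemetry.sense(): the state, without advancing time (a new reading comes with each control period).
- grab_frame(name): name is "scene" or "top" or "wrist"; returns (picture, depth): 400x640x3 uint8, red, green, blue; 400x640 float32, m along the optical axis (not along the pixel's ray), 0 where there is no reading.
- camera_params(name): a dict with "mtx" (3x3 intrinsics, pixels), "camera_from_world" (4x4, takes a point from world to camera coordinates); the wrist camera has in their place "hand_eye" (4x4, takes a point from camera to tool coordinates, whose origin is the TCP and whose axes are the flange's). Camera axes: x right, y up, looking along -z (the intrinsics and any distortion apply to the point x, -y, -z); pixel columns grow to the right and rows downward; lengths in m; the calibration is good to about 2 mm. A picture is of the moment at which its call begins: read the wrist's pose just before it. camera_params takes no time and is no camera call.
- job.hand_in(): hands the job in, once; it reports no verdict.
The state is a dict: "t": time; "joints": joint angles; "qd": joint speeds; "joint_torque": joint torques, N m; "tool_pos": TCP position; "ee_rot": TCP orientation; "force": force on the tool from outside, world axes, zero at the start; "torque": the same for the moment, N m; "opening": finger opening in m.
Only numpy, scipy, OpenCV 4.12 (cv2) and the standard library are available. Lean on these libraries where they do the work, as an engineer would, in place of code of your own. Each camera call takes 0.05 s, during which the arm holds its last target.

TASK

Build the stepped pulley on the sprung metal press plate: lay the large plywood disc flat on the plate, then the medium disc on it, then the small one, each centred on what is below so that the steps are even all round. Let go of the finished stack, then press straight down on its top firmly, with about 15 N for a second and never with more than 30 N, to bed the layers; then let go, leaving the stack in place. Leave the glue bottle, the tape roll and the offcut where they are.

Things in the scene. Friction and masses are not known exactly. Their poses are not given: they have to be found in the camera images.
- platen: round aluminium press plate, 84 mm diameter, 10 mm thick, level, its top about 35 mm above the table, over a fixed round green base (104 mm diameter, 20 mm high, with a flat steel foot bar 140 mm long and 8 mm high). Origin: centre of its top face; z up. It rides on a stiff spring and sinks by at most 3 mm under a firm push; the stiffness is not known, so the push must be judged by the force felt.
- large_disc: the largest of three plain plywood discs: 66 mm diameter, 15 mm thick, no hole, 40 g give or take a third. Origin: centre of its underside; z: its axis, out of its top face. At the start it lies on the slope of its own fixed wooden stand, which tilts it 22 degrees (z leans towards the robot's side), its lower rim against a lip that stands 8 mm above the slope; x points up the slope.
- medium_disc: the middle one of three plain plywood discs: 56 mm diameter, 15 mm thick, no hole, 30 g give or take a third. Origin: centre of its underside; z: its axis, out of its top face. At the start it lies on the slope of its own fixed wooden stand, which tilts it 22 degrees (z leans towards the robot's side), its lower rim against a lip that stands 8 mm above the slope; x points up the slope.
- small_disc: the smallest of three plain plywood discs: 46 mm diameter, 15 mm thick, no hole, 20 g give or take a third. Origin: centre of its underside; z: its axis, out of its top face. At the start it lies on the slope of its own fixed wooden stand, which tilts it 22 degrees (z leans towards the robot's side), its lower rim against a lip that stands 8 mm above the slope; x points up the slope.
- stand_large: fixed wooden stand that holds the large disc at the start: foot 90 mm (x) by 44 mm (y); a 34 mm wide board rises at 22 degrees towards its +x, up to 60 mm high, narrower than any disc, so that both ends of a disc's level diameter overhang it freely. Origin: centre of the foot's underside, on the table; its front faces -x.
- stand_medium: fixed wooden stand that holds the medium disc at the start: foot 90 mm (x) by 44 mm (y); a 34 mm wide board rises at 22 degrees towards its +x, up to 60 mm high, narrower than any disc, so that both ends of a disc's level diameter overhang it freely. Origin: centre of the foot's underside, on the table; its front faces -x.
- stand_small: fixed wooden stand that holds the small disc at the start: foot 90 mm (x) by 44 mm (y); a 34 mm wide board rises at 22 degrees towards its +x, up to 60 mm high, narrower than any disc, so that both ends of a disc's level diameter overhang it freely. Origin: centre of the foot's underside, on the table; its front faces -x.
- glue: bystander: closed white glue bottle, 60 mm diameter, 170 mm tall; origin: centre of its underside
- tape: bystander: roll of paper tape lying flat, 100 mm outer diameter, 24 mm high; origin: centre of its underside
- offcut: bystander: wooden offcut 100 x 45 x 18 mm lying flat; origin: centre of its underside
There are look-alikes about, which are no part of the job. What is shaped like the large_disc but purple or turquoise is not meant. What is shaped like the part that bears platen but blue is not meant.

How it is judged:
On the way, in this order (a step that is already met when the one before it is completed fails the run):
1. the large disc lies flat and centred on the press plate, released (horizontal distance between large_disc and platen below 0.004 m and angle between large_disc's own z axis and vertical below 0.08 rad and z of large_disc in the frame of platen between -0.003 and 0.003 m and contact force between the fingers and large_disc below 0.2 N), for 0.2 s.
2. the medium disc lies flat and centred on the large one, released (horizontal distance between large_disc and platen below 0.004 m and angle between each of large_disc, medium_disc's own z axis and vertical below 0.08 rad and z of large_disc in the frame of platen between -0.003 and 0.003 m and horizontal distance between medium_disc and large_disc below 0.004 m and z of medium_disc in the frame of platen between 0.012 and 0.018 m and contact force between the fingers and medium_disc below 0.2 N), for 0.2 s.
3. the small disc lies flat and centred on the medium one, released (horizontal distance between large_disc and platen below 0.004 m and angle between each of large_disc, medium_disc, small_disc's own z axis and vertical below 0.08 rad and z of large_disc in the frame of platen between -0.003 and 0.003 m and horizontal distance between medium_disc and large_disc below 0.004 m and z of medium_disc in the frame of platen between 0.012 and 0.018 m and horizontal distance between small_disc and medium_disc below 0.004 m and z of small_disc in the frame of platen between 0.027 and 0.033 m and contact force between the fingers and small_disc below 0.2 N), for 0.2 s.
4. the finished stack is pressed down with more than 10 N for at least half a second (horizontal distance between large_disc and platen below 0.004 m and angle between each of large_disc, medium_disc, small_disc's own z axis and vertical below 0.08 rad and z of large_disc in the frame of platen between -0.003 and 0.003 m and horizontal distance between medium_disc and large_disc below 0.004 m and z of medium_disc in the frame of platen between 0.012 and 0.018 m and horizontal distance between small_disc and medium_disc below 0.004 m and z of small_disc in the frame of platen between 0.027 and 0.033 m and contact force between small_disc and medium_disc above 10 N), for 0.5 s.
At the end, for the whole second after the job is handed in: The large disc lies on the press plate, the medium one on the large one and the small one on the medium one, each flat (within 0.08 rad and 3 mm of its proper height), each centred within 4 mm on what is directly below it, all at rest and released (horizontal distance between large_disc and platen below 0.004 m and angle between each of large_disc, medium_disc, small_disc's own z axis and vertical below 0.08 rad and z of large_disc in the frame of platen between -0.003 and 0.003 m and horizontal distance between medium_disc and large_disc below 0.004 m and z of medium_disc in the frame of platen between 0.012 and 0.018 m and horizontal distance between small_disc and medium_disc below 0.004 m and z of small_disc in the frame of platen between 0.027 and 0.033 m and linear speed of each of large_disc, medium_disc, small_disc below 0.02 m/s); the robot touches nothing.
It fails at once if the stack or the press plate is pushed with more than 30 N (contact force between any of large_disc, the arm, the fingers and platen above 30 N or contact force between small_disc and medium_disc above 30 N).
It fails at once if a bystander (glue bottle, tape roll, offcut) is moved by more than 30 mm or the bottle is tipped over (distance of any of glue, tape, offcut from where it was at the start of the episode above 0.03 m or angle between glue's own z axis and vertical above 0.5 rad).
It also fails if it takes over 72 s, if anything falls off the work surface, if the arm or the gripper's body presses on something with over 40 N, if the wrist force passes 120 N, or if a joint passes its speed limit or range.

## Working session

There is one attempt and no reset: what is moved stays moved. The work goes in short steps, Python scripts to look and compute and a tool call to move; the robot and the scene stay as the last step left them, time stands still between calls to the robot, and variables do not carry over. Pictures are saved under pics/ and viewed, and the job is handed in when it is done.

Besides the shell and the picture viewer there is one more tool, called after "Request:" as name(argument=value, ...) on one line, values as JSON. jog_arm: Moves the arm, as the interface text tells. Its arguments: {"type":"object","properties":{"increments":{"type":"array","items":{"type":"array","items":{"type":"array","items":{"type":"number"}}}},"jaw":{"type":"number"},"squeeze":{"type":"number"}},"required":["increments"]}

```bash
mkdir -p pics; ls
python3 - <<'E'
from bench import telemetry, grab_frame, camera_params, job
import cv2, numpy as np
s=telemetry.sense(); print({k:np.round(v,3).tolist() for k,v in s.items()})
for n in ["scene","top"]:
    im,d=grab_frame(n); np.savez(f'{n}0.npz',im=im,d=d); cv2.imwrite(f'pics/{n}0.png',im[:,:,::-1]); p=camera_params(n); print(n,{k:np.round(v,3).tolist() for k,v in p.items()})
p=camera_params("wrist");print({k:np.round(v,4).tolist() for k,v in p.items()})
E
```

```text
pics
{'t': 0.0, 'joints': [-1.385, 0.435, 0.025, 1.574, -0.012, 1.134, -0.075], 'qd': [0.002, -0.0, -0.0, -0.001, -0.001, 0.0, -0.0], 'joint_torque': [0.0, -66.784, 0.985, -31.446, -0.061, 0.043, 0.0], 'tool_pos': [0.178, 0.599, 0.226], 'ee_rot': [-0.452, -3.109, 0.003], 'force': [0.768, 0.538, 0.069], 'torque': [-0.049, -0.022, 0.032], 'opening': 0.092}
scene {'mtx': [[406.333, 0.0, 311.441], [0.0, 406.333, 204.662], [0.0, 0.0, 1.0]], 'camera_from_world': [[-0.352, 0.936, 0.017, 0.223], [-0.486, -0.198, 0.851, 0.249], [0.8, 0.291, 0.524, -1.554], [0.0, 0.0, 0.0, 1.0]]}
top {'mtx': [[499.471, 0.0, 322.236], [0.0, 499.471, 196.638], [0.0, 0.0, 1.0]], 'camera_from_world': [[-0.003, -1.0, 0.01, 0.006], [0.998, -0.003, 0.056, -0.638], [-0.056, 0.01, 0.998, -1.279], [0.0, 0.0, 0.0, 1.0]]}
{'mtx': [[295.2171, 0.0, 314.7214], [0.0, 295.2171, 198.4409], [0.0, 0.0, 1.0]], 'hand_eye': [[0.0007, 0.9562, 0.2927, 0.0791], [1.0, -0.0007, -0.0001, -0.0004], [0.0001, 0.2927, -0.9562, -0.1574], [0.0, 0.0, 0.0, 1.0]]}
```

View pics/top0.png

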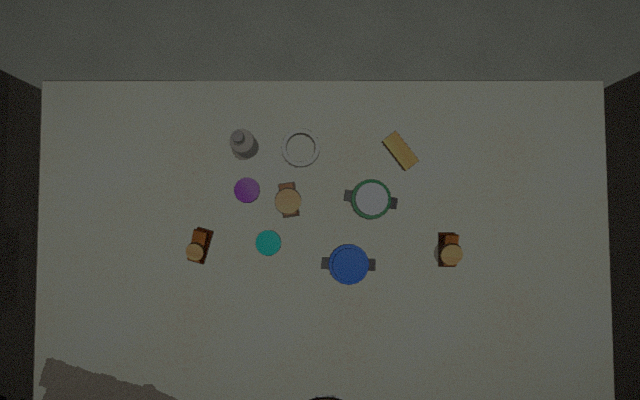

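View pics/scene0.png

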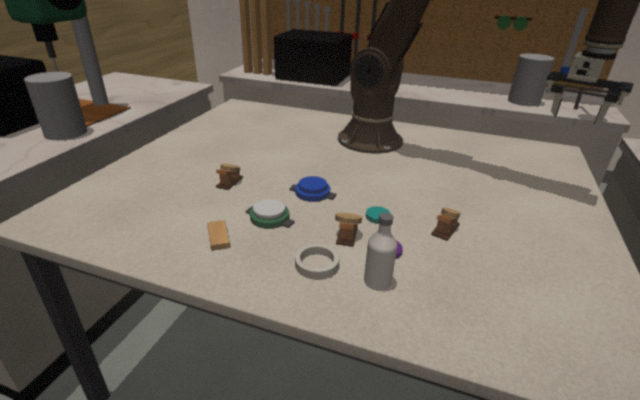

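```bash
cat > h.py <<'E'
import numpy as np, cv2
from scipy.spatial.transform import Rotation as R
from bench import telemetry, grab_frame, camera_params, job
def cam(n, s=None):
    p=camera_params(n); K=np.array(p['mtx'])
    if n=='wrist':
        T=np.eye(4);T[:3,:3]=R.from_rotvec(s['ee_rot']).as_matrix();T[:3,3]=s['tool_pos']
        return K,T@np.array(p['hand_eye'])
    return K,np.linalg.inv(np.array(p['camera_from_world']))
def cloud(d,K,T):
    v,u=np.mgrid[:d.shape[0],:d.shape[1]]
    x=(u-K[0,2])/K[0,0]*d; y=(v-K[1,2])/K[1,1]*d
    return np.stack([x,-y,-d],-1)@T[:3,:3].T+T[:3,3]
def ray(u,v,K,T):
    r=np.array([(u-K[0,2])/K[0,0],-(v-K[1,2])/K[1,1],-1.])
    return T[:3,3],T[:3,:3]@r
def hit(u,v,z,K,T):
    o,r=ray(u,v,K,T); return o+r*(z-o[2])/r[2]
E
python3 - <<'E'
from h import *
f=np.load('top0.npz');im,d=f['im'],f['d'];K,T=cam('top');P=cloud(d,K,T)
for n,(u,v) in dict(d1=(195,252),d2=(288,201),d3=(452,254),plat=(371,199),blue=(349,264),tq=(268,243),pu=(247,190),table=(320,330),glue=(238,135),tape=(283,150),off=(400,150)).items():
    print(n,im[v,u],np.round(P[v,u],3))
hsv=cv2.cvtColor(im,cv2.COLOR_RGB2HSV)
for (u,v) in [(195,252),(288,201),(452,254)]:
    w=P[v-14:v+15,u-14:u+15].reshape(-1,3);c=im[v-14:v+15,u-14:u+15].reshape(-1,3).astype(int)
    m=(c[:,0]-c[:,2]>35)&(c[:,0]>110);q=w[m]
    cc=q.mean(0);n=np.linalg.svd(q-cc)[2][2];n*=np.sign(n[2])
    r=(q-cc)@n
    print(m.sum(),np.round(cc,4),np.round(n,3),'tilt',np.degrees(np.arccos(n[2])).round(1),'res',r.std().round(4),'ext',np.ptp(q,axis=0).round(3))
cv2.imwrite('pics/crop.png',cv2.resize(im[160:290,160:480,::-1],None,fx=2.5,fy=2.5,interpolation=cv2.INTER_CUBIC))
E
```

```text
d1 [103  87  60] [0.498 0.323 0.056]
d2 [103  91  64] [0.625 0.09  0.056]
d3 [101  91  61] [ 0.491 -0.321  0.056]
plat [101 103 106] [ 0.631 -0.121  0.037]
blue [ 36  63 104] [ 0.465 -0.063  0.036]
tq [ 36 102  99] [0.518 0.145 0.013]
pu [82 54 93] [0.656 0.199 0.017]
table [ 98 100  93] [0.293 0.011 0.003]
glue [77 76 74] [0.772 0.199 0.172]
tape [105 105 102] [0.759 0.105 0.022]
off [102  87  54] [ 0.759 -0.199  0.023]<stdin>:9: RuntimeWarning: Mean of empty slice.
  ret = um.true_divide(
  ret = _var(a, axis=axis, dtype=dtype, out=out, ddof=ddof,
  arrmean = um.true_divide(arrmean, div, out=arrmean,
  ret = ret.dtype.type(ret / rcount)
Traceback (most recent call last):
ValueError: zero-size array to reduction operation maximum which has no identity
```

Run:
```python
from h import *
f=np.load('top0.npz');im,d=f['im'],f['d'];K,T=cam('top');P=cloud(d,K,T)
c=im.astype(int)
m0=((c[...,0]-c[...,2]>25)&(c[...,0]>85)).astype(np.uint8)
for n,(u,v) in dict(a=(195,252),b=(288,201),c=(452,254)).items():
    k,l,st,_=cv2.connectedComponentsWithStats(m0); m=l==l[v,u]
    m=cv2.erode(m.astype(np.uint8),np.ones((3,3)))>0
    q=P[m];cc=q.mean(0);r0=None
    nn=np.linalg.svd(q-cc)[2][2];nn*=np.sign(nn[2])
    el=cv2.fitEllipse(max(cv2.findContours((l==l[v,u]).astype(np.uint8),0,1)[0],key=len))
    print(n,st[l[v,u]],np.round(cc,4),np.round(nn,3),'tilt',np.degrees(np.arccos(nn[2])).round(1),'res',((q-cc)@nn).std().round(4),np.round(el[0],1),np.round(np.array(el[1])*(1.279-.056)/499.5*1000,1),round(el[2]), 'az',np.degrees(np.arctan2(nn[1],nn[0])).round(1))
    # stand
    w=np.zeros_like(m);w[v-25:v+26,u-25:u+26]=1
    ms=w&(c[...,0]-c[...,2]>15)&(c[...,0]<=85)&(P[...,2]<.05)&(P[...,2]>0.004)
    s=P[ms][:,:2]; r=cv2.minAreaRect((P[w.astype(bool)&(c[...,0]-c[...,2]>15)][:,:2]*1000).astype(np.float32)); print('  stand',r, ms.sum())
cv2.imwrite('pics/crop.png',cv2.resize(np.clip(im[160:290,160:480,::-1]*1.8,0,255).astype(np.uint8),None,fx=2.5,fy=2.5,interpolation=cv2.INTER_CUBIC))
```

```text
a [186 244  17  17 226] [0.4986 0.3262 0.0533] [-0.343  0.106  0.933] tilt 21.1 res 0.0021 [193.8 251.8] [37.7 41.3] 124 az 162.8
  stand ((514.4091796875, 326.18255615234375), (59.33906555175781, 90.8434066772461), 71.2122802734375) 208
b [275 189  26  26 504] [0.6252 0.0912 0.057 ] [-0.37  -0.057  0.927] tilt 22.0 res 0.0025 [287.6 201.1] [59.6 60.5] 100 az -171.2
  stand ((604.537109375, 86.00965881347656), (137.64129638671875, 80.86666107177734), 30.310894012451172) 58
c [441 245  22  21 345] [ 0.4899 -0.3179  0.0646] [-0.77  -0.602  0.213] tilt 77.7 res 0.0106 [451.7 254.6] [47.3 51.4] 65 az -142.0
  stand ((544.8140258789062, -186.5279998779297), (393.9228210449219, 105.88858032226562), 69.12435913085938) 144
```

View pics/crop.png

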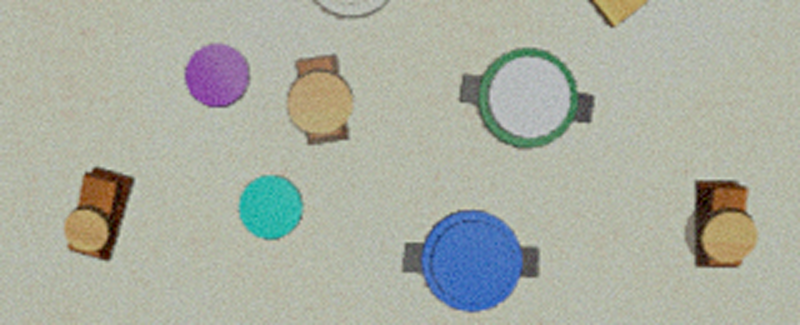

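Request:
jog_arm(increments=[[[20,-34,0,0,0,0],[20,-34,0,0,0,0],[20,-34,0,0,0,0],[20,-34,0,0,0,0],[20,-34,0,0,0,0],[20,-34,0,0,0,0],[20,-34,0,0,0,0],[20,-34,0,0,0,0],[20,-34,0,0,0,0],[20,-34,0,0,0,0],[20,-34,0,0,0,0],[20,-34,0,0,0,0],[20,-34,0,0,0,0],[20,-34,0,0,0,0],[20,-34,0,0,0,0],[20,-34,0,0,0,0],[20,-34,0,0,0,0],[20,-34,0,0,0,0],[20,-34,0,0,0,0],[20,-34,0,0,0,0]]])

```text
t: 1.77
tool_pos: [0.5775, -0.1107, 0.2208]
ee_rot: [-0.421, -3.105, 0.004]
force: [0.3, 0.4, 0.1]
opening: 0.0913
```

Request:
jog_arm(increments=[[[19,-4,-20,0,0,0],[19,-3,-20,0,0,0],[19,-3,-20,0,0,0],[0,0,0,0,0,0],[0,0,0,0,0,0]]])

```text
t: 2.18
tool_pos: [0.6384, -0.1358, 0.1568]
ee_rot: [-0.444, -3.104, 0.014]
force: [0.6, 0.2, -0.3]
opening: 0.0917
```

```bash
cat >> h.py <<'E'
def shot(tag):
    s=telemetry.sense(); im,d=grab_frame('wrist'); s2=telemetry.sense()
    np.savez(tag+'.npz',im=im,d=d,pos=s['tool_pos'],rot=s['ee_rot'])
    cv2.imwrite(f'pics/{tag}.png',im[:,:,::-1])
    print('t',round(s2['t'],2),'tcp',np.round(s['tool_pos'],4),'rot',np.round(s['ee_rot'],3),'dpos',np.round(np.array(s2['tool_pos'])-s['tool_pos'],4),'F',np.round(s['force'],1),'op',round(s['opening'],4))
    K,T=cam('wrist',s); return im,d,K,T
def load(tag):
    f=np.load(tag+'.npz'); K,T=cam('wrist',dict(tool_pos=f['pos'],ee_rot=f['rot'])); return f['im'],f['d'],K,T
E
python3 -c "
from h import *
shot('w1')"
```

```text
t 2.23 tcp [ 0.6384 -0.1358  0.1568] rot [-0.444 -3.104  0.014] dpos [-0.0004  0.0005 -0.0003] F [ 0.6  0.2 -0.3] op 0.0917
```

View pics/w1.png

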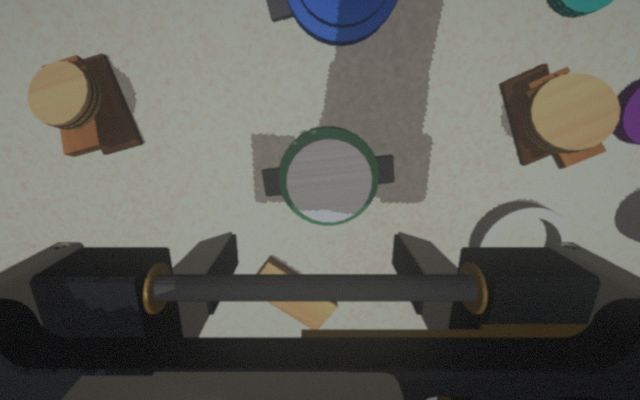

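```bash
cat >> h.py <<'E'
def circfit(p):
    A=np.c_[2*p,np.ones(len(p))]; b=(p**2).sum(1); x=np.linalg.lstsq(A,b,rcond=None)[0]
    return x[:2],np.sqrt(x[2]+x[:2]@x[:2])
E
python3 - <<'E'
from h import *
im,d,K,T=load('w1');P=cloud(d,K,T)
c=im.astype(int)
print('zs',[np.round(P[v,u],4) for u,v in [(329,177),(310,190),(350,165),(200,50),(450,60)]])
cv2.imwrite('pics/w1c.png',cv2.resize(np.clip(im[110:240,250:410,::-1]*1.6,0,255).astype(np.uint8),None,fx=4,fy=4,interpolation=cv2.INTER_NEAREST))
g=((c[...,1]-c[...,0]>12)&(c[...,1]-c[...,2]>0)).astype(np.uint8); g[:110]=0;g[240:]=0;g[:,:250]=0;g[:,410:]=0
g=cv2.morphologyEx(g,cv2.MORPH_CLOSE,np.ones((3,3)))
cs,_=cv2.findContours(g,cv2.RETR_CCOMP,cv2.CHAIN_APPROX_NONE)
cs=sorted(cs,key=cv2.contourArea)[-2:]
for k,z in zip(cs,(.035,.02)):
    q=np.array([hit(u,v,z,K,T)[:2] for u,v in k[:,0]]); ctr,r=circfit(q); print(len(k),z,np.round(ctr,4),r.round(4),np.round(cv2.fitEllipse(k)[0],1))
m=(abs(P[...,2]-P[170:185,320:340,2].mean())<.007); m[:, :250]=0;m[:,410:]=0;m[:110]=0;m[235:]=0
k,l,st,ce=cv2.connectedComponentsWithStats(m.astype(np.uint8)); i=l[177,329]; q=P[l==i]; print('depth blob',st[i],q.mean(0).round(4))
E
```

```text
zs [array([ 0.6267, -0.1195,  0.0347]), array([ 0.6339, -0.1409,  0.0356]), array([ 0.6211, -0.0971,  0.0342]), array([ 0.4786, -0.2068,  0.0009]), array([ 0.5551,  0.0241, -0.0015])]
245 0.035 [ 0.6308 -0.1211] 0.0425 [328.7 179.6]
279 0.02 [ 0.6314 -0.1211] 0.0505 [328.3 176.2]
depth blob [ 286  138   86   84 5605] [ 0.63   -0.1209  0.0344]
```

View pics/w1c.png

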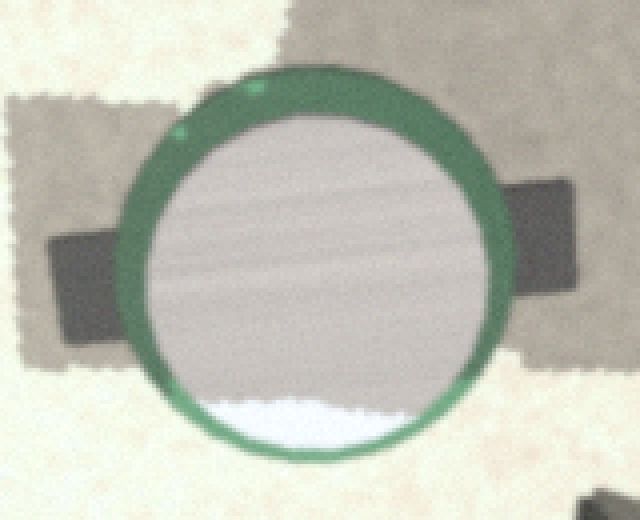

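```bash
cat >> h.py <<'E'
def disc(im,d,K,T,u,v,rad,win=80,thr=(85,22),show=None):
    """top face of a plywood disc whose pixel u,v: plane by depth, rim by contour rays on that plane"""
    c=im.astype(int); m=((c[...,0]-c[...,2]>thr[1])&(c[...,0]>thr[0])).astype(np.uint8)
    w=np.zeros_like(m); w[max(0,v-win):v+win,max(0,u-win):u+win]=1; m&=w
    P=cloud(d,K,T)
    m=cv2.morphologyEx(m,cv2.MORPH_OPEN,np.ones((3,3),np.uint8))
    k,l,st,_=cv2.connectedComponentsWithStats(m); b=(l==l[v,u]).astype(np.uint8)
    e=cv2.erode(b,np.ones((7,7)))>0; q=P[e]
    for _ in range(3):
        c0=q.mean(0); n=np.linalg.svd(q-c0,full_matrices=False)[2][2]; n*=np.sign(n[2]); r=(q-c0)@n; q=q[abs(r)<2.5*r.std()+1e-4]
    k=max(cv2.findContours(b,0,cv2.CHAIN_APPROX_NONE)[0],key=len)[:,0]
    x=np.array([-n[0],-n[1],0]); x-=n*(x@n); x/=np.linalg.norm(x) if np.linalg.norm(x)>0 else 1; y=np.cross(n,x)
    pts=[]
    for a in k:
        o,rr=ray(a[0],a[1],K,T); p=o+rr*(((c0-o)@n)/(rr@n)); pts.append([(p-c0)@x,(p-c0)@y])
    pts=np.array(pts); ctr,R0=circfit(pts)
    top=c0+x*ctr[0]+y*ctr[1]
    print('top centre',top.round(4),'n',n.round(3),'tilt',np.degrees(np.arccos(n[2])).round(1),'az up-slope',np.degrees(np.arctan2(-n[1],-n[0])).round(1),'R',R0.round(4),'want',rad,'plane res',r.std().round(4),'bbox',st[l[v,u]])
    return top,n,b
E
python3 - <<'E'
from h import *
im,d,K,T=load('w1')
disc(im,d,K,T,575,112,.033); disc(im,d,K,T,62,85,.028)
print(im[112,575],im[85,62],im[115,80],im[150,85])
E
```

```text
top centre [0.6258 0.0904 0.0564] n [-0.369 -0.053  0.928] tilt 21.9 az up-slope 8.1 R 0.0354 want 0.033 plane res 0.0008 bbox [ 529   67   91  100 6234]
top centre [ 0.4886 -0.3177  0.054 ] n [-0.376  0.007  0.927] tilt 22.1 az up-slope -1.0 R 0.0284 want 0.028 plane res 0.0006 bbox [  28   55   60   71 3194]
[146 129  96] [145 131 100] [83 71 56] [79 63 49]
```

```bash
cat >> h.py <<'E'
def toolR(az,tilt=22.):
    a=np.radians(az);t=np.radians(tilt)
    n=np.array([-np.sin(t)*np.cos(a),-np.sin(t)*np.sin(a),np.cos(t)]); y=np.array([-np.sin(a),np.cos(a),0]); x=np.cross(y,n)
    return np.c_[-x,y,-n]
def plan(p,Rt=None):
    s=telemetry.sense(); dp=(np.array(p)-s['tool_pos'])*1000
    R0=R.from_rotvec(s['ee_rot']); rv=np.zeros(3) if Rt is None else (R.from_matrix(Rt)*R0.inv()).as_rotvec()
    print('t',round(s['t'],2),'d mm',dp.round(1),'|d|',np.linalg.norm(dp).round(1),'rot',rv.round(4),'deg',np.degrees(np.linalg.norm(rv)).round(1),'F',np.round(s['force'],1),'op',round(s['opening'],4))
E
python3 - <<'E'
from h import *
Rt=toolR(8); n=-Rt[:,2]; print(n)
plan(np.array([.6258,.0904,.0564])+n*.1,Rt)
E
```

```text
[-0.37096095 -0.05213516  0.92718385]
t 2.23 d mm [-49.3 220.5  -7.5] |d| 226.1 rot [-0.0187 -0.3921  0.4201] deg 32.9 F [-0.4  0.3 -0.5] op 0.0916
```

Request:
jog_arm(increments=[[[-7,31.5,-1,-0.003,-0.056,0.06],[-7,31.5,-1,-0.003,-0.056,0.06],[-7,31.5,-1,-0.003,-0.056,0.06],[-7,31.5,-1,-0.003,-0.056,0.06],[-7,31.5,-1,-0.003,-0.056,0.06],[-7,31.5,-1,-0.003,-0.056,0.06],[-7,31.5,-1,-0.003,-0.056,0.06],[0,0,0,0,0,0],[0,0,0,0,0,0]]])

```text
t: 2.98
tool_pos: [0.5803, 0.0954, 0.1567]
ee_rot: [-0.224, 2.722, 0.047]
force: [0.2, 0.1, 0.5]
opening: 0.0918
```

Run:
```python
from h import *
shot('w2')
Rt=toolR(8); n=-Rt[:,2]
plan(np.array([.6258,.0904,.0564])+n*.1,Rt)
```

```text
t 3.03 tcp [0.5803 0.0954 0.1567] rot [-0.224  2.722  0.047] dpos [-0.0001  0.0001 -0.0002] F [0.2 0.1 0.5] op 0.0918
t 3.03 d mm [  8.5 -10.4  -7.4] |d| 15.3 rot [-0.0048  0.0263 -0.0243] deg 2.1 F [-1.2  1.4 -0.3] op 0.0919
```

View pics/w2.png

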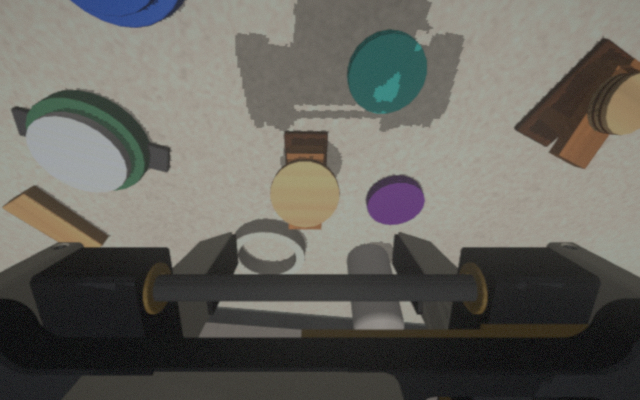

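Run:
```python
from h import *
im,d,K,T=load('w2')
print(im[193,305],im[225,305],im[156,305],im[150,305])
for thr in [(100,22),(120,22),(130,22)]: top,n,b=disc(im,d,K,T,305,193,.033,50,thr)
cv2.imwrite('pics/w2c.png',cv2.resize(np.hstack([np.clip(im[120:245,240:370,::-1]*1.5,0,255).astype(np.uint8),cv2.merge([b*255]*3)[120:245,240:370]]),None,fx=3,fy=3,interpolation=cv2.INTER_NEAREST))
```

```text
[162 144 109] [159 141 105] [130  95  68] [69 58 45]
top centre [0.6255 0.0927 0.0563] n [-0.37  -0.056  0.928] tilt 22.0 az up-slope 8.6 R 0.0334 want 0.033 plane res 0.0007 bbox [ 270  161   70   69 3817]
top centre [0.6256 0.0928 0.0563] n [-0.37  -0.056  0.928] tilt 21.9 az up-slope 8.6 R 0.0332 want 0.033 plane res 0.0007 bbox [ 270  162   70   68 3760]
top centre [0.6257 0.0928 0.0563] n [-0.369 -0.056  0.928] tilt 21.9 az up-slope 8.6 R 0.0331 want 0.033 plane res 0.0007 bbox [ 270  162   70   68 3736]
```

View pics/w2c.png

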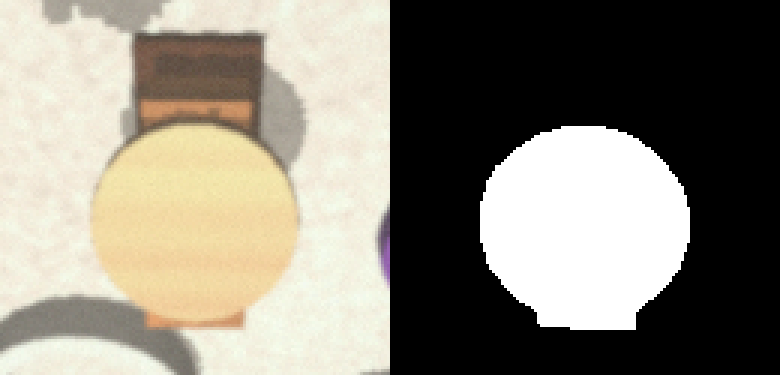

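```bash
python3 - <<'E'
s=open('h.py').read()
s=s.replace("pts=np.array(pts); ctr,R0=circfit(pts)","pts=np.array(pts); ctr,R0=circfit(pts)\n    for _ in range(12):\n        e=abs(np.linalg.norm(pts-ctr,axis=1)-R0); ok=e<max(.0012,2*np.median(e)); ctr,R0=circfit(pts[ok])")
open('h.py','w').write(s)
E
python3 - <<'E'
from h import *
im,d,K,T=load('w2')
top,n,b=disc(im,d,K,T,305,193,.033,50,(120,22))
Rt=toolR(8.5); n=-Rt[:,2]
for h in (.03,-.011): plan(top+n*h,Rt)
E
```

```text
top centre [0.6246 0.0926 0.0559] n [-0.37  -0.056  0.928] tilt 21.9 az up-slope 8.6 R 0.0326 want 0.033 plane res 0.0007 bbox [ 270  162   70   68 3760]
t 3.03 d mm [ 33.3  -4.6 -72.8] |d| 80.2 rot [-0.0049  0.0263 -0.0156] deg 1.8 F [-1.2  1.4 -0.3] op 0.0919
t 3.03 d mm [  48.5   -2.4 -110.8] |d| 121.0 rot [-0.0049  0.0263 -0.0156] deg 1.8 F [-1.2  1.4 -0.3] op 0.0919
```

Request:
jog_arm(increments=[[[10,-1,-22,-0.005,0.026,-0.016],[10,-1,-22,0,0,0],[5,-1,-11,0,0,0],[2,-0.5,-5,0,0,0],[0,0,0,0,0,0],[0,0,0,0,0,0]]])

```text
t: 3.53
tool_pos: [0.6112, 0.0877, 0.0988]
ee_rot: [-0.192, 2.748, 0.039]
force: [0.7, -0.5, 0.3]
opening: 0.0918
```

Run:
```python
from h import *
Rt=toolR(8.5); n=-Rt[:,2];top=np.array([.6248,.0926,.056])
for h in (.03,-.011): plan(top+n*h,Rt)
```

```text
t 3.53 d mm [  2.5   3.2 -15. ] |d| 15.5 rot [-0.0016  0.0035  0.0088] deg 0.5 F [ 0.7 -0.5  0.3] op 0.0918
t 3.53 d mm [ 17.7   5.5 -53. ] |d| 56.1 rot [-0.0016  0.0035  0.0088] deg 0.5 F [ 0.7 -0.5  0.3] op 0.0918
```

Request:
jog_arm(increments=[[[5,2,-15,-0.001,0.003,0.008],[5,1.5,-15,0,0,0],[4,1,-12,0,0,0],[2,0.5,-6,0,0,0],[1,0,-3,0,0,0],[0,0,0,0,0,0],[0,0,0,0,0,0]]])

```text
t: 4.12
tool_pos: [0.6304, 0.0911, 0.0509]
ee_rot: [-0.198, 2.746, 0.04]
force: [0.7, 0.1, 0.1]
opening: 0.0916
```

Run:
```python
from h import *
Rt=toolR(8.5); n=-Rt[:,2];top=np.array([.6248,.0926,.056])
plan(top+n*-.011,Rt)
```

```text
t 4.12 d mm [-1.5  2.1 -5.1] |d| 5.7 rot [-0.0017  0.0055  0.0039] deg 0.4 F [0.7 0.1 0.1] op 0.0916
```

Request:
jog_arm(increments=[[[-1,1.2,-3,-0.001,0.003,0.002],[-0.8,1.2,-2.5,0,0.003,0.002],[0,0,0,0,0,0],[0,0,0,0,0,0]]])

```text
t: 4.45
tool_pos: [0.6287, 0.094, 0.0467]
ee_rot: [-0.205, 2.75, 0.041]
force: [0.1, -0.2, -0.0]
opening: 0.0922
```

Run:
```python
from h import *
Rt=toolR(8.5); n=-Rt[:,2];top=np.array([.6248,.0926,.056])
plan(top+n*-.011,Rt)
im,d,K,T=shot('w3')
```

```text
t 4.45 d mm [ 0.2 -0.8 -0.9] |d| 1.2 rot [-0.0011  0.0008 -0.0008] deg 0.1 F [ 0.1 -0.2 -0. ] op 0.0922
t 4.5 tcp [0.6287 0.094  0.0467] rot [-0.205  2.75   0.041] dpos [-0. -0.  0.] F [ 0.1 -0.2 -0. ] op 0.0922
```

View pics/w3.png

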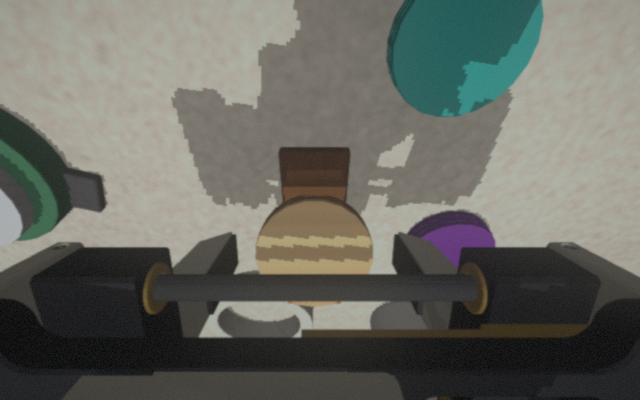

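Request:
jog_arm(increments=[[[0,0,0,0,0,0],[0,0,0,0,0,0],[0,0,0,0,0,0],[0,0,0,0,0,0],[0,0,0,0,0,0],[0,0,0,0,0,0],[0,0,0,0,0,0]]], jaw=55, squeeze=15)

```text
t: 5.08
tool_pos: [0.6288, 0.094, 0.0472]
ee_rot: [-0.205, 2.749, 0.042]
force: [-0.3, -0.4, -0.4]
opening: 0.0652
```

Run:
```python
from h import *
im,d,K,T=shot('w4')
```

```text
t 5.13 tcp [0.6288 0.094  0.0472] rot [-0.205  2.749  0.042] dpos [-0. -0. -0.] F [-0.3 -0.4 -0.4] op 0.0652
```

View pics/w4.png

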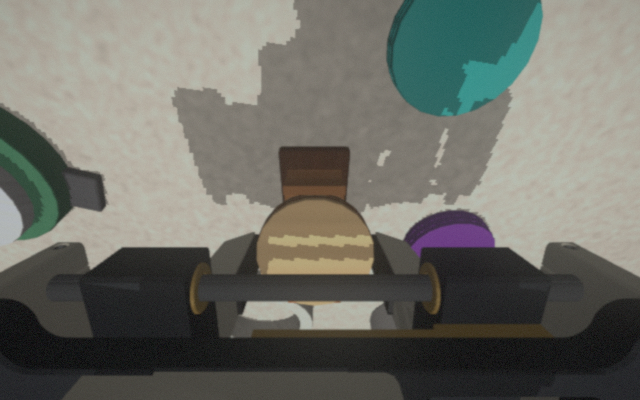

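Request:
jog_arm(increments=[[[-4,-0.5,10,0,0,0],[-7,-1,18,0,0,0],[-9,-1,22,0,0,0],[-4,-1,18,0,0,0],[0,0,5,0,0,0],[0,0,0,0,0,0]]])

```text
t: 5.63
tool_pos: [0.6017, 0.0896, 0.1239]
ee_rot: [-0.204, 2.752, 0.042]
force: [0.3, -0.1, -0.8]
opening: 0.0654
```

Run:
```python
from h import *
plan([.631,-.121,.11],toolR(8.5,0))
```

```text
t 5.63 d mm [  29.3 -210.6  -13.9] |d| 213.1 rot [-0.0584  0.3784  0.0005] deg 21.9 F [ 0.3 -0.1 -0.8] op 0.0654
```

Request:
jog_arm(increments=[[[3,-20,0,-0.006,0.04,0],[4,-30,0,-0.008,0.053,0],[4,-35,0,-0.008,0.053,0],[4,-35,-3,-0.008,0.053,0],[4,-35,-3,-0.008,0.053,0],[4,-28,-3,-0.008,0.053,0],[3,-14,-3,-0.008,0.053,0],[1,-5,-2,-0.004,0.02,0],[0,0,0,0,0,0],[0,0,0,0,0,0]]])

```text
t: 6.47
tool_pos: [0.6255, -0.1188, 0.1025]
ee_rot: [0.239, -3.11, -0.014]
force: [0.3, -0.2, -1.0]
opening: 0.0657
```

Run:
```python
from h import *
im,d,K,T=shot('w5')
plan([.631,-.121,.11],toolR(8.5,0))
```

```text
t 6.52 tcp [ 0.6255 -0.1188  0.1025] rot [ 0.239 -3.11  -0.014] dpos [-0.0003  0.0003 -0.    ] F [ 0.3 -0.2 -1. ] op 0.0657
t 6.52 d mm [ 5.9 -2.5  7.6] |d| 9.9 rot [-0.0075 -0.0234 -0.0053] deg 1.4 F [ 0.4  0.5 -0.7] op 0.065
```

View pics/w5.png

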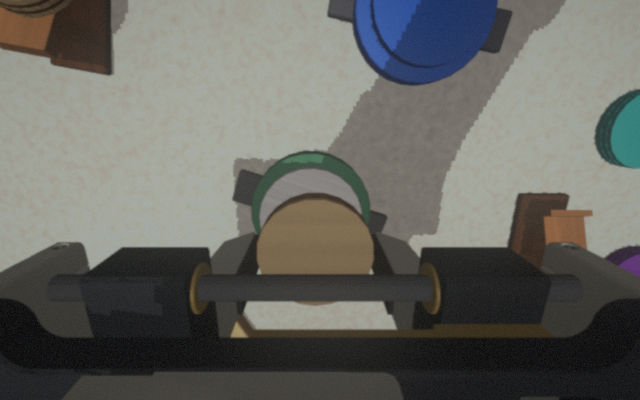

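```bash
cat >> h.py <<'E'
def inhand(tag,rad,v0,u0=315,thr=(85,25),half=75,vmax=275):
    im,d,K,T=load(tag); im=im.copy(); im[vmax:]=0
    top,n,b=disc(im,d,K,T,u0,v0,rad,half,thr)
    f=np.load(tag+'.npz'); Rt=R.from_rotvec(f['rot']).as_matrix()
    print('in tool: top centre',((top-f['pos'])@Rt*1000).round(1),'axis',(n@Rt).round(3),'opp jaw tilt deg',np.degrees(np.arcsin((n@Rt)[:2])).round(1))
    return top,n,b
E
python3 - <<'E'
from h import *
im,d,K,T=load('w5')
for v in range(185,276,6): print(v,im[v,315],d[v,315].round(4),im[v,290])
for t in [(85,25),(95,25),(105,25)]:
  top,n,b=inhand('w5',.033,240,thr=t)
cv2.imwrite('pics/w5c.png',cv2.resize(np.hstack([np.clip(im[180:310,240:390,::-1]*1.6,0,255).astype(np.uint8),cv2.merge([b*255]*3)[180:310,240:390]]),None,fx=2.6,fy=2.6,interpolation=cv2.INTER_NEAREST))
E
```

```text
185 [135 131 130] 0.2329 [132 129 126]
191 [131 127 123] 0.2338 [138 135 132]
197 [67 56 46] 0.1578 [108 103  99]
203 [130 111  85] 0.156 [85 74 59]
209 [128 109  82] 0.1571 [129 110  83]
215 [127 108  82] 0.1581 [126 109  83]
221 [126 109  83] 0.1596 [123 105  79]
227 [131 112  85] 0.1587 [130 110  84]
233 [129 112  83] 0.1596 [125 107  79]
239 [127 108  82] 0.1625 [128 111  83]
245 [121 103  78] 0.1619 [126 107  83]
251 [120 103  76] 0.1618 [123 103  80]
257 [123 105  80] 0.1644 [122 104  79]
263 [122 103  80] 0.1648 [123 104  78]
269 [118  99  74] 0.167 [121 103  77]
275 [48 46 39] 0.0895 [49 44 44]
top centre [ 0.6242 -0.1195  0.1121] n [ 0.018 -0.007  1.   ] tilt 1.1 az up-slope 159.0 R 0.0322 want 0.033 plane res 0.0006 bbox [ 257  199  117   75 7392]
in tool: top centre [ 1.6 -0.4 -9.6] axis [ 0.005  0.001 -1.   ] opp jaw tilt deg [0.3 0.1]
top centre [ 0.6244 -0.1195  0.1121] n [ 0.018 -0.007  1.   ] tilt 1.1 az up-slope 158.9 R 0.0321 want 0.033 plane res 0.0006 bbox [ 257  200  116   74 7309]
in tool: top centre [ 1.4 -0.5 -9.6] axis [ 0.005  0.001 -1.   ] opp jaw tilt deg [0.3 0.1]
top centre [ 0.6243 -0.1194  0.1121] n [ 0.018 -0.007  1.   ] tilt 1.1 az up-slope 158.9 R 0.0319 want 0.033 plane res 0.0006 bbox [ 258  200  115   74 7173]
in tool: top centre [ 1.4 -0.4 -9.6] axis [ 0.005  0.001 -1.   ] opp jaw tilt deg [0.3 0.1]
```

View pics/w5c.png

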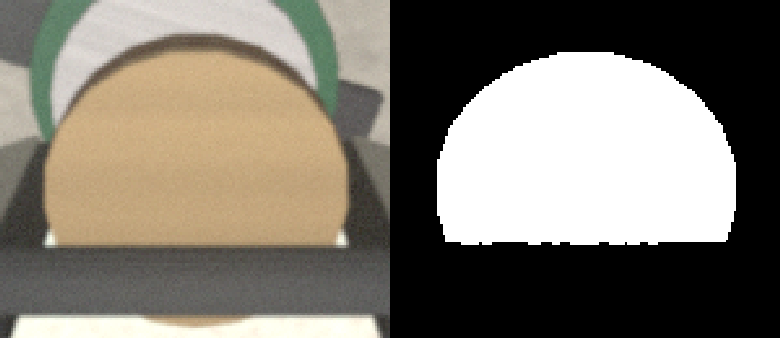

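```bash
python3 - <<'E'
s=open('h.py').read()
s=s.replace("        e=abs(np.linalg","        break\n        e=abs(np.linalg")
s=s.replace("    top=c0+x*ctr","    keep=k[:,1]<vcut\n    pts=pts[keep]\n    fr=least_squares(lambda c:np.linalg.norm(pts-c,axis=1)-rad,ctr,loss='cauchy',f_scale=.0004); ctr=fr.x; R0=np.median(np.linalg.norm(pts-ctr,axis=1))\n    print('rim rms mm',(np.median(abs(np.linalg.norm(pts-ctr,axis=1)-rad))*1e3).round(2))\n    top=c0+x*ctr")
s=s.replace("show=None","vcut=999").replace("half,thr)","half,thr,vmax-5)")
s="from scipy.optimize import least_squares\n"+s
open('h.py','w').write(s)
E
python3 - <<'E'
from h import *
top,n,b=inhand('w5',.033,240)
f=np.load('w5.npz');
im,d,K,T=load('w2'); disc(im,d,K,T,305,193,.033,50,(120,22))
E
```

```text
rim rms mm 0.26
top centre [ 0.6251 -0.1193  0.1121] n [ 0.018 -0.007  1.   ] tilt 1.1 az up-slope 159.0 R 0.0328 want 0.033 plane res 0.0006 bbox [ 257  199  117   75 7392]
in tool: top centre [ 0.6 -0.4 -9.6] axis [ 0.005  0.001 -1.   ] opp jaw tilt deg [0.3 0.1]
rim rms mm 0.44
top centre [0.6254 0.0926 0.0563] n [-0.37  -0.056  0.928] tilt 21.9 az up-slope 8.6 R 0.0329 want 0.033 plane res 0.0007 bbox [ 270  162   70   68 3760]
```

Request:
jog_arm(increments=[[[3,-1,-12,-0.007,-0.023,-0.005],[2,-0.5,-15,0,0,0],[1,0,-13,0,0,0],[0,0,-7,0,0,0],[0,0,-3,0,0,0],[0,0,0,0,0,0],[0,0,0,0,0,0]]])

```text
t: 7.1
tool_pos: [0.6296, -0.1118, 0.0512]
ee_rot: [-0.244, 3.127, 0.008]
force: [0.5, -0.0, -1.0]
opening: 0.0652
```

Run:
```python
from h import *
plan([.6316,-.1206,.040],toolR(8.5,0))
```

```text
t 7.1 d mm [  2.   -8.8 -11.2] |d| 14.4 rot [-0.0056  0.0047 -0.0077] deg 0.6 F [ 0.5 -0.  -1. ] op 0.0652
```

Request:
jog_arm(increments=[[[1,-4,-1,-0.005,0.005,-0.007],[0.5,-3,-2,0,0,0],[0.3,-1.5,-1,0,0,0],[0,0,0,0,0,0],[0,0,0,0,0,0]]])

```text
t: 7.52
tool_pos: [0.6331, -0.1212, 0.0494]
ee_rot: [-0.233, 3.13, -0.001]
force: [-0.1, -0.1, 0.6]
opening: 0.0656
```

Run:
```python
from h import *
plan([.6316,-.1206,.040],toolR(8.5,0))
```

```text
t 7.52 d mm [-1.5  0.6 -9.4] |d| 9.6 rot [ 0.0003  0.0032 -0.0002] deg 0.2 F [-0.1 -0.1  0.6] op 0.0656
```

Request:
jog_arm(increments=[[[-0.7,0.3,-3,0,0.003,0],[-0.4,0.2,-2,0,0,0],[0,0,-1,0,0,0],[0,0,0,0,0,0]]])

```text
t: 7.85
tool_pos: [0.6321, -0.121, 0.0431]
ee_rot: [-0.232, 3.133, -0.001]
force: [-0.4, 0.1, -0.5]
opening: 0.0657
```

Run:
```python
from h import *
plan([.6316,-.1206,.040],toolR(8.5,0))
```

```text
t 7.85 d mm [-0.5  0.4 -3.1] |d| 3.2 rot [0.0004 0.0005 0.0003] deg 0.0 F [-0.4  0.1 -0.5] op 0.0657
```

Request:
jog_arm(increments=[[[-0.3,0.2,-1,0,0,0],[-0.2,0.1,-0.8,0,0,0],[0,0,-0.5,0,0,0],[0,0,0,0,0,0]]])

```text
t: 8.18
tool_pos: [0.6313, -0.1203, 0.0403]
ee_rot: [0.233, -3.133, 0.0]
force: [-0.1, 0.4, -0.7]
opening: 0.0656
```

Run:
```python
from h import *
plan([.6316,-.1206,.040],toolR(8.5,0))
shot('w6')
```

```text
t 8.18 d mm [ 0.3 -0.3 -0.3] |d| 0.5 rot [ 0.0002 -0.0001 -0.0001] deg 0.0 F [-0.1  0.4 -0.7] op 0.0656
t 8.23 tcp [ 0.6313 -0.1203  0.0403] rot [ 0.233 -3.133  0.   ] dpos [ 0.     -0.0001  0.    ] F [-0.1  0.4 -0.7] op 0.0656
```

View pics/w6.png

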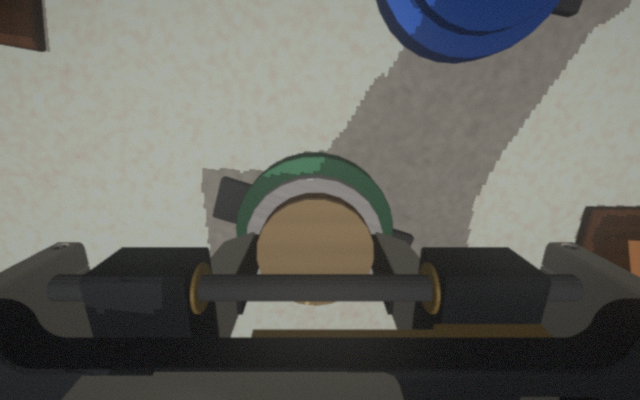

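Request:
jog_arm(increments=[[[0,0,-0.5,0,0,0],[0,0,-0.5,0,0,0],[0,0,0,0,0,0]]])

```text
t: 8.48
tool_pos: [0.6315, -0.1204, 0.0399]
ee_rot: [-0.233, 3.133, -0.0]
force: [0.6, 0.9, 0.4]
opening: 0.0653
```

Request:
jog_arm(increments=[[[0,0,-0.8,0,0,0],[0,0,-0.8,0,0,0],[0,0,0,0,0,0]]])

```text
t: 8.73
tool_pos: [0.6316, -0.1204, 0.0397]
ee_rot: [-0.232, 3.132, 0.0]
force: [-1.9, 0.1, 3.9]
opening: 0.0653
```

Request:
jog_arm(increments=[[[0,0,0,0,0,0],[0,0,0,0,0,0],[0,0,0,0,0,0],[0,0,0,0,0,0],[0,0,0,0,0,0]]], jaw=85)

```text
t: 9.15
tool_pos: [0.632, -0.1205, 0.0396]
ee_rot: [-0.232, 3.131, -0.0]
force: [0.2, 0.4, 0.3]
opening: 0.0845
```

Request:
jog_arm(increments=[[[0,0,4,0,0,0],[0,0,10,0,0,0],[0,0,20,0,0,0],[0,0,25,0,0,0],[0,0,25,0,0,0],[0,0,20,0,0,0],[0,0,5,0,0,0],[0,0,0,0,0,0],[0,0,0,0,0,0]]])

```text
t: 9.9
tool_pos: [0.6306, -0.1206, 0.157]
ee_rot: [-0.232, 3.132, -0.0]
force: [-0.2, 0.5, -0.7]
opening: 0.0851
```

Run:
```python
from h import *
plan([.6316,-.1206,.16],toolR(8.5,0))
shot('w7')
```

```text
t 9.9 d mm [1. 0. 3.] |d| 3.2 rot [0.0001 0.0015 0.0006] deg 0.1 F [-0.2  0.5 -0.7] op 0.0851
t 9.95 tcp [ 0.6306 -0.1206  0.157 ] rot [-0.232  3.132 -0.   ] dpos [-0.0001  0.     -0.0004] F [-0.2  0.5 -0.7] op 0.0851
```

View pics/w7.png

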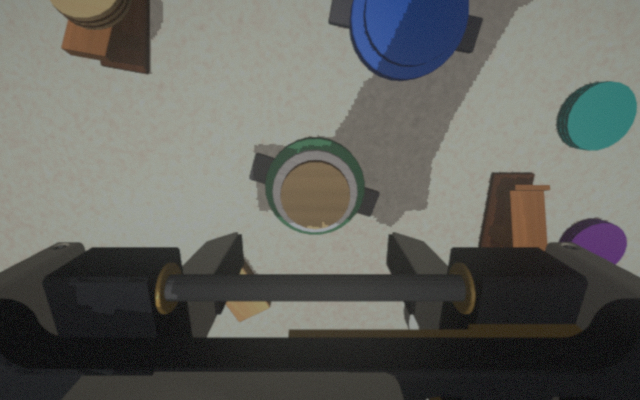

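```bash
cat >> h.py <<'E'
def platen(im,K,T,u,v,w=75):
    c=im.astype(int)
    g=((c[...,1]-c[...,0]>12)&(c[...,1]-c[...,2]>0)).astype(np.uint8); m=np.zeros_like(g); m[max(0,v-w):v+w,u-w:u+w]=1; g&=m
    g=cv2.morphologyEx(g,cv2.MORPH_CLOSE,np.ones((3,3)))
    cs,_=cv2.findContours(g,cv2.RETR_CCOMP,cv2.CHAIN_APPROX_NONE)
    for k,z,r0 in zip(sorted(cs,key=cv2.contourArea)[-2:],(.035,.02),(.042,.052)):
        q=np.array([hit(a,b,z,K,T)[:2] for a,b in k[:,0]]); f=least_squares(lambda c:np.linalg.norm(q-c,axis=1)-r0,circfit(q)[0],loss='cauchy',f_scale=.0004); print('platen z',z,f.x.round(4),'R',np.median(np.linalg.norm(q-f.x,axis=1)).round(4))
E
python3 - <<'E'
from h import *
im,d,K,T=load('w7')
platen(im,K,T,315,187)
disc(im,d,K,T,315,192,.033,50,(85,22))
im,d,K,T=load('w1');platen(im,K,T,329,177)
E
```

```text
platen z 0.035 [ 0.6304 -0.1215] R 0.0426
platen z 0.02 [ 0.6309 -0.1194] R 0.0512
rim rms mm 0.8
top centre [ 0.6305 -0.1202  0.0494] n [0.002 0.001 1.   ] tilt 0.2 az up-slope -154.8 R 0.0322 want 0.033 plane res 0.0006 bbox [ 281  162   69   67 3639]
platen z 0.035 [ 0.6304 -0.1211] R 0.0424
platen z 0.02 [ 0.6314 -0.1227] R 0.0507
```

Run:
```python
from h import *
Rt=toolR(-1); n=-Rt[:,2]
plan(np.array([.4886,-.3177,.054])+n*.09,Rt)
```

```text
t 9.95 d mm [-175.6 -196.5  -19.1] |d| 264.2 rot [ 0.0252 -0.3826 -0.1631] deg 23.9 F [-0.2 -0.7  0.2] op 0.0849
```

Request:
jog_arm(increments=[[[-12,-13,0,0.003,-0.045,-0.02],[-22,-25,0,0.003,-0.045,-0.02],[-26,-29,0,0.003,-0.045,-0.02],[-27,-30,0,0.003,-0.045,-0.02],[-27,-30,0,0.003,-0.045,-0.02],[-27,-30,-5,0.003,-0.045,-0.02],[-17,-20,-5,0.003,-0.045,-0.02],[-8,-9,-5,0.002,-0.045,-0.018],[-3,-3,-1,0.001,-0.015,-0.005],[0,0,0,0,0,0],[0,0,0,0,0,0]]], jaw=91.8)

```text
t: 10.87
tool_pos: [0.4455, -0.31, 0.126]
ee_rot: [0.035, 2.766, -0.011]
force: [0.5, -0.2, -0.5]
opening: 0.0918
```

Run:
```python
from h import *
Rt=toolR(-1); n=-Rt[:,2]
plan(np.array([.4886,-.3177,.054])+n*.09,Rt)
shot('w8')
```

```text
t 10.87 d mm [ 9.4 -7.1 11.4] |d| 16.4 rot [ 0.0028 -0.0091  0.0087] deg 0.7 F [ 0.5 -0.2 -0.5] op 0.0918
t 10.92 tcp [ 0.4455 -0.31    0.126 ] rot [ 0.035  2.766 -0.011] dpos [0.0003 0.0002 0.    ] F [ 0.5 -0.2 -0.5] op 0.0918
```

View pics/w8.png

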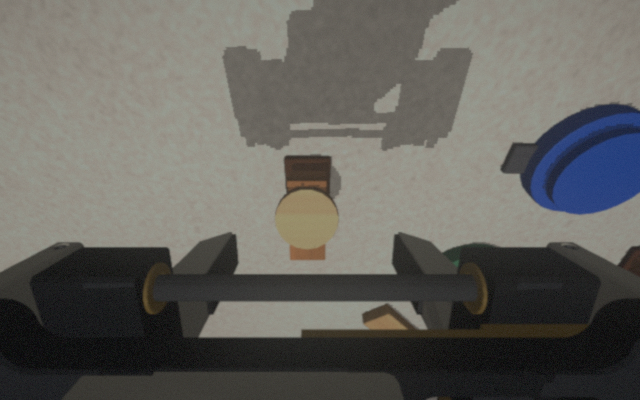

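Run:
```python
from h import *
im,d,K,T=load('w8')
top,n,b=disc(im,d,K,T,307,218,.028,50,(120,22))
Rt=toolR(-0.5); n=-Rt[:,2]
for h in (.03,-.011): plan(top+n*h,Rt)
```

```text
rim rms mm 0.85
top centre [ 0.4885 -0.319   0.0532] n [-0.18   0.001  0.984] tilt 10.4 az up-slope -0.3 R 0.0288 want 0.028 plane res 0.0034 bbox [ 275  190   64   71 3480]
t 10.92 d mm [ 31.5  -9.1 -45. ] |d| 55.7 rot [ 0.003  -0.0092  0.0166] deg 1.1 F [-0.4 -0.7 -0.3] op 0.0918
t 10.92 d mm [ 46.9  -9.2 -83. ] |d| 95.8 rot [ 0.003  -0.0092  0.0166] deg 1.1 F [-0.4 -0.7 -0.3] op 0.0918
```

```bash
sed -i "s/m=((c\[...,0\]-c\[...,2\]>thr\[1\])&/m=((c[...,1]>.82*c[...,0])\&(c[...,0]-c[...,2]>thr[1])\&/" h.py
python3 - <<'E'
from h import *
im,d,K,T=load('w8'); print(im[218,307],im[255,307])
top,n,b=disc(im,d,K,T,307,218,.028,50,(120,22))
Rt=toolR(-0.5); n=-Rt[:,2]
for h in (.03,-.011): plan(top+n*h,Rt)
E
```

```text
[150 142 108] [131  94  65]
rim rms mm 0.59
top centre [ 0.4892 -0.3192  0.0542] n [-0.375  0.007  0.927] tilt 22.0 az up-slope -1.1 R 0.0274 want 0.028 plane res 0.0006 bbox [ 275  190   64   59 2981]
t 10.92 d mm [ 32.1  -9.3 -44.1] |d| 55.3 rot [ 0.003  -0.0092  0.0166] deg 1.1 F [-0.4 -0.7 -0.3] op 0.0918
t 10.92 d mm [ 47.5  -9.4 -82.1] |d| 95.3 rot [ 0.003  -0.0092  0.0166] deg 1.1 F [-0.4 -0.7 -0.3] op 0.0918
```

Request:
jog_arm(increments=[[[10,-3,-13,0.003,-0.009,0.01],[10,-3,-13,0,0,0],[7,-2,-10,0,0,0],[3,-1,-5,0,0,0],[0,0,0,0,0,0]]])

```text
t: 11.33
tool_pos: [0.4831, -0.3143, 0.0838]
ee_rot: [0.005, 2.757, -0.0]
force: [0.4, -0.2, -0.0]
opening: 0.0916
```

Run:
```python
from h import *
Rt=toolR(-1); n=-Rt[:,2]; top=np.array([.4891,-.319,.0542])
for h in (.03,-.011): plan(top+n*h,Rt)
```

```text
t 11.33 d mm [-5.3 -4.5 -1.8] |d| 7.1 rot [-0.0004  0.0001 -0.0142] deg 0.8 F [ 0.4 -0.2 -0. ] op 0.0916
t 11.33 d mm [ 10.1  -4.7 -39.8] |d| 41.3 rot [-0.0004  0.0001 -0.0142] deg 0.8 F [ 0.4 -0.2 -0. ] op 0.0916
```

Request:
jog_arm(increments=[[[-4,-3,-2,0,0,-0.013],[3,-1,-9,0,0,0],[4,0,-10,0,0,0],[4,0,-10,0,0,0],[2,0,-5,0,0,0],[1,0,-2,0,0,0],[0,0,0,0,0,0]]])

```text
t: 11.92
tool_pos: [0.4953, -0.3166, 0.0432]
ee_rot: [0.018, 2.757, -0.004]
force: [-0.8, 0.3, -0.1]
opening: 0.0918
```

Run:
```python
from h import *
Rt=toolR(-1); n=-Rt[:,2]; top=np.array([.4891,-.319,.0542])
for h in (-.011,): plan(top+n*h,Rt)
```

```text
t 11.92 d mm [-2.1 -2.5  0.8] |d| 3.4 rot [ 0.0004  0.0002 -0.0044] deg 0.3 F [-0.8  0.3 -0.1] op 0.0918
```

Request:
jog_arm(increments=[[[-1.2,-1.5,0.4,0,0,-0.004],[-0.9,-1,0.4,0,0,0],[0,0,0,0,0,0],[0,0,0,0,0,0]]])

```text
t: 12.25
tool_pos: [0.4928, -0.3198, 0.0448]
ee_rot: [0.025, 2.757, -0.006]
force: [-0.2, -0.2, 0.7]
opening: 0.0917
```

Run:
```python
from h import *
Rt=toolR(-1); n=-Rt[:,2]; top=np.array([.4891,-.319,.0542])
for h in (-.011,): plan(top+n*h,Rt)
shot('w9')
im,d,K,T=load('w9'); print(im[235,315])
inhand('w9',.028,235,thr=(70,22))
```

```text
t 12.25 d mm [ 0.5  0.7 -0.8] |d| 1.1 rot [0.0009 0.0006 0.0007] deg 0.1 F [-0.2 -0.2  0.7] op 0.0917
t 12.3 tcp [ 0.4928 -0.3198  0.0448] rot [ 0.025  2.757 -0.006] dpos [-0.     -0.0001  0.    ] F [-0.2 -0.2  0.7] op 0.0917
[155 139 104]
rim rms mm 0.33
top centre [ 0.4883 -0.3189  0.0538] n [-0.373  0.009  0.928] tilt 21.9 az up-slope -1.3 R 0.0278 want 0.028 plane res 0.0006 bbox [ 267  208  100   67 5619]
in tool: top centre [  0.8   0.8 -10.1] axis [-0.002  0.001 -1.   ] opp jaw tilt deg [-0.1  0.1]
```

View pics/w9.png

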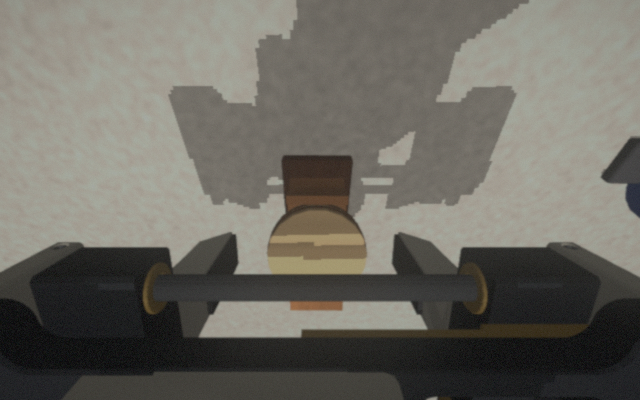

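Centred within a millimetre; close and lift.

Request:
jog_arm(increments=[[[0,0.7,0,0,0,0],[0,0,0,0,0,0],[0,0,0,0,0,0],[0,0,0,0,0,0],[0,0,0,0,0,0],[0,0,0,0,0,0],[0,0,0,0,0,0],[0,0,0,0,0,0]]], jaw=45, squeeze=15)

```text
t: 12.97
tool_pos: [0.493, -0.3193, 0.0457]
ee_rot: [0.024, 2.756, -0.008]
force: [0.4, -0.2, 0.7]
opening: 0.0552
```

Request:
jog_arm(increments=[[[-4,0,10,0,0,0],[-7,0,18,0,0,0],[-8,0,22,0,0,0],[-4,0,22,0,0,0],[0,0,10,0,0,0],[0,0,0,0,0,0]]])

```text
t: 13.47
tool_pos: [0.4663, -0.3181, 0.1322]
ee_rot: [0.026, 2.758, -0.003]
force: [0.7, 0.3, -0.4]
opening: 0.0557
```

Run:
```python
from h import *
plan([.6305,-.1205,.125],toolR(0,0))
```

```text
t 13.47 d mm [164.2 197.6  -7.2] |d| 257.0 rot [0.0023 0.383  0.0189] deg 22.0 F [ 0.7  0.3 -0.4] op 0.0557
```

Request:
jog_arm(increments=[[[10,12,0,0,0.045,0.002],[21,25,0,0,0.045,0.002],[25,30,0,0,0.045,0.002],[25,30,0,0,0.045,0.002],[25,30,0,0,0.045,0.002],[25,30,0,0,0.045,0.002],[16,20,0,0,0.045,0.002],[8,9,0,0,0.045,0.002],[3,3,0,0,0.02,0.001],[0,0,0,0,0,0],[0,0,0,0,0,0]]])

```text
t: 14.38
tool_pos: [0.6227, -0.1217, 0.1302]
ee_rot: [-0.017, -3.125, 0.027]
force: [-0.9, -0.7, 0.2]
opening: 0.0553
```

Run:
```python
from h import *
shot('w10')
plan([.6305,-.1205,.125],toolR(0,0))
inhand('w10',.028,240,thr=(70,22))
```

```text
t 14.43 tcp [ 0.6227 -0.1217  0.1302] rot [-0.017 -3.125  0.027] dpos [-0.0004 -0.0002 -0.    ] F [-0.9 -0.7  0.2] op 0.0553
t 14.43 d mm [ 8.2  1.4 -5.1] |d| 9.8 rot [ 0.0172 -0.0162  0.0111] deg 1.5 F [ 0.8  0.7 -0.2] op 0.0554
rim rms mm 0.36
top centre [ 0.6215 -0.1219  0.1395] n [0.02  0.018 1.   ] tilt 1.5 az up-slope -137.4 R 0.0277 want 0.028 plane res 0.0006 bbox [ 265  206  100   69 5705]
in tool: top centre [ 1.4 -0.3 -9.3] axis [-0.004  0.001 -1.   ] opp jaw tilt deg [-0.2  0. ]
```

View pics/w10.png

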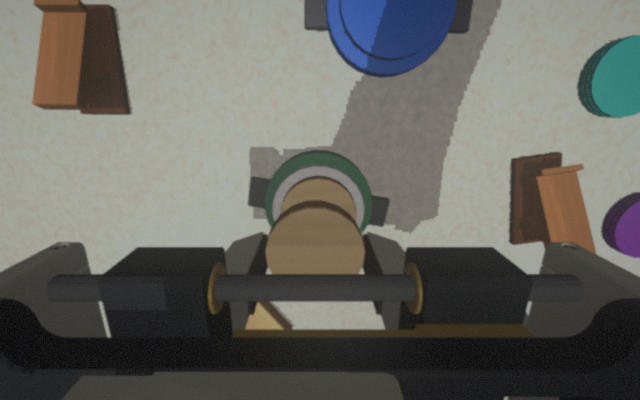

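Request:
jog_arm(increments=[[[3,0,-15,0.016,-0.016,0.01],[2,0.5,-18,0,0,0],[2,0.5,-15,0,0,0],[1,0,-7,0,0,0],[0,0,-3,0,0,0],[0,0,0,0,0,0],[0,0,0,0,0,0]]])

```text
t: 15.02
tool_pos: [0.6245, -0.1298, 0.0719]
ee_rot: [0.02, 3.138, -0.004]
force: [-0.2, -1.2, -0.2]
opening: 0.0551
```

Run:
```python
from h import *
plan([.6317,-.1202,.0555],toolR(0,0))
```

```text
t 15.02 d mm [  7.2   9.6 -16.4] |d| 20.3 rot [0.0024 0.0034 0.013 ] deg 0.8 F [-0.2 -1.2 -0.2] op 0.0551
```

Request:
jog_arm(increments=[[[3.5,4.5,-3,0.002,0.003,0.012],[2,3,-3,0,0,0],[1,1.5,-2,0,0,0],[0,0,0,0,0,0],[0,0,0,0,0,0]]])

```text
t: 15.43
tool_pos: [0.6332, -0.1202, 0.066]
ee_rot: [-0.0, 3.137, -0.001]
force: [-0.1, -0.1, -0.3]
opening: 0.0555
```

Run:
```python
from h import *
plan([.6317,-.1202,.0555],toolR(0,0))
```

```text
t 15.43 d mm [ -1.5  -0.  -10.5] |d| 10.6 rot [ 0.0005  0.0046 -0.0002] deg 0.3 F [-0.1 -0.1 -0.3] op 0.0555
```

Request:
jog_arm(increments=[[[-0.8,0,-3,0,0.004,0],[-0.4,0,-2,0,0,0],[0,0,-1.5,0,0,0],[0,0,0,0,0,0],[0,0,0,0,0,0]]])

```text
t: 15.85
tool_pos: [0.632, -0.1198, 0.0589]
ee_rot: [-0.001, 3.141, -0.001]
force: [0.2, 0.4, 0.0]
opening: 0.0554
```

Run:
```python
from h import *
plan([.6317,-.1202,.0555],toolR(0,0))
shot('w11')
inhand('w11',.028,240,thr=(70,22))
im=load('w11')[0]
cv2.imwrite('pics/w11c.png',cv2.resize(np.clip(im[140:310,220:410,::-1]*1.8,0,255).astype(np.uint8),None,fx=3.4,fy=3.4))
```

```text
t 15.85 d mm [-0.3 -0.4 -3.4] |d| 3.5 rot [ 0.0005  0.0003 -0.0008] deg 0.1 F [0.2 0.4 0. ] op 0.0554
t 15.9 tcp [ 0.632  -0.1198  0.0589] rot [-1.000e-03  3.141e+00 -1.000e-03] dpos [-0. -0. -0.] F [0.2 0.4 0. ] op 0.0554
rim rms mm 0.57
top centre [ 0.6215 -0.1204  0.0667] n [-0.235 -0.015  0.972] tilt 13.6 az up-slope 3.6 R 0.0283 want 0.028 plane res 0.004 bbox [ 262  188  104   87 7266]
in tool: top centre [10.5 -0.6 -7.8] axis [ 0.235 -0.015 -0.972] opp jaw tilt deg [13.6 -0.9]
```

View pics/w11c.png

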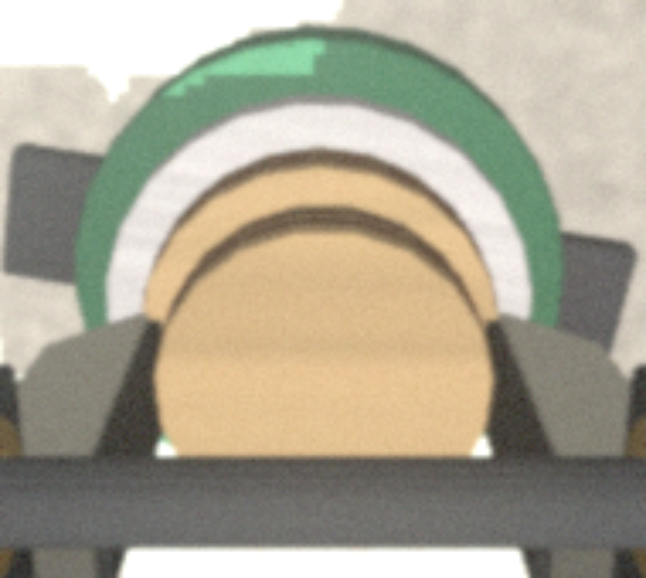

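Run:
```python
from h import *
im,d,K,T=load('w11')
for v in range(180,215): print(v,im[v,315],end=' ')
print(hit(315,208.2,.0684,K,T),hit(315,188.5,.0496,K,T))
```

```text
180 [137 134 132] 181 [136 132 129] 182 [128 125 120] 183 [103  97  90] 184 [74 67 58] 185 [64 55 44] 186 [65 55 45] 187 [72 60 50] 188 [83 70 52] 189 [108  95  70] 190 [126 109  82] 191 [131 110  85] 192 [134 115  90] 193 [131 112  85] 194 [133 114  87] 195 [131 112  84] 196 [132 111  85] 197 [133 113  85] 198 [128 109  82] 199 [124 106  80] 200 [98 87 66] 201 [69 59 45] 202 [62 53 41] 203 [66 57 44] 204 [57 48 37] 205 [64 54 41] 206 [77 65 52] 207 [80 71 54] 208 [106  90  70] 209 [122 102  78] 210 [131 113  86] 211 [127 108  80] 212 [126 107  80] 213 [124 107  81] 214 [127 109  84] [ 0.60348809 -0.12010262  0.0684    ] [ 0.59776615 -0.12010595  0.0496    ]
```

Request:
jog_arm(increments=[[[-0.3,-0.3,-1.2,0,0,0],[-0.1,-0.1,-1,0,0,0],[0,0,-0.5,0,0,0],[0,0,0,0,0,0]]])

```text
t: 16.23
tool_pos: [0.6315, -0.1206, 0.0561]
ee_rot: [-0.001, 3.141, -0.001]
force: [-0.5, -0.3, -1.1]
opening: 0.0554
```

Request:
jog_arm(increments=[[[0,0,-0.7,0,0,0],[0,0,-0.7,0,0,0],[0,0,0,0,0,0]]])

```text
t: 16.48
tool_pos: [0.6316, -0.1206, 0.0551]
ee_rot: [-0.001, 3.141, -0.001]
force: [-1.4, -0.1, 0.0]
opening: 0.0554
```

Request:
jog_arm(increments=[[[0,0,-0.8,0,0,0],[0,0,-0.7,0,0,0],[0,0,0,0,0,0]]])

```text
t: 16.73
tool_pos: [0.6317, -0.1206, 0.055]
ee_rot: [-0.0, 3.14, -0.0]
force: [-3.3, 0.7, 4.1]
opening: 0.0551
```

Request:
jog_arm(increments=[[[0,0,0,0,0,0],[0,0,0,0,0,0],[0,0,0,0,0,0],[0,0,0,0,0,0],[0,0,0,0,0,0]]], jaw=80)

```text
t: 17.15
tool_pos: [0.632, -0.1207, 0.0548]
ee_rot: [-0.0, 3.14, -0.001]
force: [-0.5, -0.4, -0.9]
opening: 0.0789
```

Request:
jog_arm(increments=[[[0,0,4,0,0,0],[0,0,10,0,0,0],[0,0,20,0,0,0],[0,0,25,0,0,0],[0,0,25,0,0,0],[0,0,20,0,0,0],[0,0,10,0,0,0],[0,0,0,0,0,0],[0,0,0,0,0,0]]])

```text
t: 17.9
tool_pos: [0.6305, -0.1207, 0.1773]
ee_rot: [0.0, 3.14, -0.001]
force: [1.2, 0.8, -1.0]
opening: 0.0804
```

Run:
```python
from h import *
shot('w12')
im=load('w12')[0]
cv2.imwrite('pics/w12c.png',cv2.resize(np.clip(im[110:310,220:410,::-1]*1.5,0,255).astype(np.uint8),None,fx=3,fy=3))
```

```text
t 17.95 tcp [ 0.6305 -0.1207  0.1773] rot [ 0.00e+00  3.14e+00 -1.00e-03] dpos [-0.      0.     -0.0002] F [ 1.2  0.8 -1. ] op 0.0804
```

View pics/w12c.png

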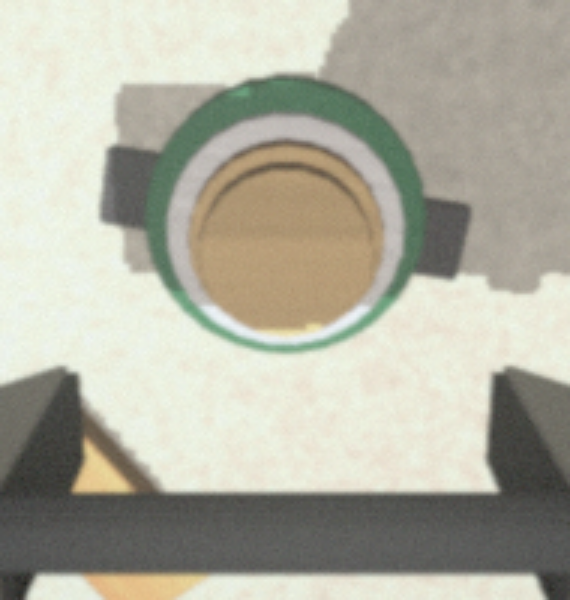

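Run:
```python
from h import *
im,d,K,T=load('w12');P=cloud(d,K,T)
u=220+288//3; v=110+240//3
print(u,v,P[v,u])
def blob(lo,hi):
    m=((P[...,2]>lo)&(P[...,2]<hi)).astype(np.uint8);m[:110]=0;m[230:]=0
    return m
m=blob(.0575,.075); k,l,st,ce=cv2.connectedComponentsWithStats(m); b=(l==l[v,u]).astype(np.uint8)
k=max(cv2.findContours(b,0,1)[0],key=len)[:,0]
def fit(k,z,r):
    q=np.array([hit(a,c,z,K,T)[:2] for a,c in k]); f=least_squares(lambda c:np.linalg.norm(q-c,axis=1)-r,q.mean(0),loss='cauchy',f_scale=.0004);return f.x.round(4),np.median(np.linalg.norm(q-f.x,axis=1)).round(4)
print('med depth',fit(k,.0645,.028), P[b>0].mean(0))
for vv in range(145,175): print(vv,im[vv,u,0],end=' ')
platen(im,K,T,u,v)
```

```text
316 190 [ 0.62589685 -0.11992041  0.0640515 ]
med depth (array([ 0.6297, -0.1213]), np.float64(0.0276)) [ 0.62911483 -0.12126767  0.06423427]
145 58 146 67 147 75 148 98 149 121 150 125 151 126 152 127 153 129 154 131 155 122 156 93 157 77 158 91 159 118 160 124 161 125 162 124 163 115 164 80 165 66 166 85 167 113 168 123 169 120 170 119 171 121 172 116 173 116 174 119 platen z 0.035 [ 0.6303 -0.1213] R 0.0425
platen z 0.02 [ 0.6313 -0.1194] R 0.051
```

Run:
```python
from h import *
Rt=toolR(-16); n=-Rt[:,2]
plan(np.array([.4975,.3255,.054])+n*.1,Rt)
```

```text
t 17.95 d mm [-169.   456.5  -30.4] |d| 487.7 rot [-0.0529 -0.3803 -0.2756] deg 27.1 F [-0.2 -0.4  1.1] op 0.0799
```

Request:
jog_arm(increments=[[[-5,15,0,-0.004,-0.027,-0.02],[-10,28,0,-0.004,-0.027,-0.02],[-13,36,0,-0.004,-0.027,-0.02],[-13,37,0,-0.004,-0.027,-0.02],[-13,37,0,-0.004,-0.027,-0.02],[-13,37,0,-0.004,-0.027,-0.02],[-13,37,0,-0.004,-0.027,-0.02],[-13,37,0,-0.004,-0.027,-0.02],[-13,37,-3,-0.004,-0.027,-0.02],[-13,37,-4,-0.004,-0.027,-0.02],[-13,37,-5,-0.004,-0.027,-0.02],[-13,34,-5,-0.004,-0.027,-0.02],[-9,22,-4,-0.004,-0.027,-0.02],[-4,10,-3,-0.003,-0.027,-0.015],[-2,3,0,0,0,0],[0,0,0,0,0,0],[0,0,0,0,0,0]]], jaw=91.8)

```text
t: 19.37
tool_pos: [0.4464, 0.3343, 0.1312]
ee_rot: [0.399, 2.736, -0.088]
force: [0.1, 0.1, -0.7]
opening: 0.0918
```

Run:
```python
from h import *
Rt=toolR(-16); n=-Rt[:,2]
plan(np.array([.4975,.3255,.054])+n*.1,Rt)
shot('w13')
```

```text
t 19.37 d mm [15.1  1.5 15.6] |d| 21.7 rot [ 0.0069 -0.0054  0.0116] deg 0.8 F [ 0.1  0.1 -0.7] op 0.0918
t 19.42 tcp [0.4464 0.3343 0.1312] rot [ 0.399  2.736 -0.088] dpos [ 0.0004 -0.0006  0.0002] F [ 0.1  0.1 -0.7] op 0.0918
```

View pics/w13.png

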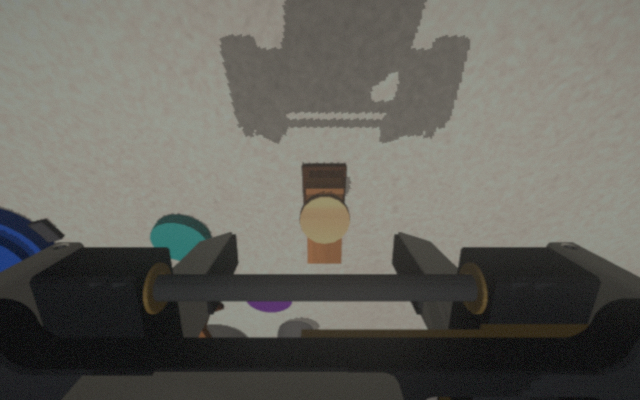

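Run:
```python
from h import *
im,d,K,T=load('w13')
top,n,b=disc(im,d,K,T,325,220,.023,50,(115,22))
az=np.degrees(np.arctan2(-n[1],-n[0]));Rt=toolR(round(az,1)); n=-Rt[:,2]
for h in (.03,-.011): plan(top+n*h,Rt)
```

```text
rim rms mm 0.62
top centre [0.4981 0.3271 0.0523] n [-0.359  0.103  0.928] tilt 21.9 az up-slope -16.0 R 0.0224 want 0.023 plane res 0.0006 bbox [ 299  197   51   47 1857]
t 19.42 d mm [ 40.5  -3.6 -51.2] |d| 65.4 rot [ 0.0068 -0.0054  0.0128] deg 0.9 F [ 0.4  1.  -0.2] op 0.092
t 19.42 d mm [ 55.3  -7.8 -89.2] |d| 105.3 rot [ 0.0068 -0.0054  0.0128] deg 0.9 F [ 0.4  1.  -0.2] op 0.092
```

Request:
jog_arm(increments=[[[12,-1,-15,0.007,-0.005,0.012],[12,-1,-15,0,0,0],[8,-1,-11,0,0,0],[4,-0.5,-6,0,0,0],[0,0,0,0,0,0]]])

```text
t: 19.83
tool_pos: [0.4899, 0.3212, 0.085]
ee_rot: [0.403, 2.732, -0.075]
force: [-0.2, -0.6, 0.1]
opening: 0.092
```

Run:
```python
from h import *
Rt=toolR(-16); n=-Rt[:,2]; top=np.array([.4981,.3271,.0525])
for h in (.03,-.011): plan(top+n*h,Rt)
```

```text
t 19.83 d mm [-2.6  9.  -4.7] |d| 10.5 rot [-0.0024 -0.0001  0.013 ] deg 0.8 F [-0.2 -0.6  0.1] op 0.092
t 19.83 d mm [ 12.1   4.8 -42.7] |d| 44.6 rot [-0.0024 -0.0001  0.013 ] deg 0.8 F [-0.2 -0.6  0.1] op 0.092
```

Request:
jog_arm(increments=[[[-2,6,-3,-0.002,0,0.012],[2,0,-8,0,0,0],[4,-1,-10,0,0,0],[4,-1,-10,0,0,0],[2,0,-5,0,0,0],[1,0,-2,0,0,0],[0,0,0,0,0,0]]])

```text
t: 20.42
tool_pos: [0.5027, 0.3239, 0.0447]
ee_rot: [0.389, 2.733, -0.073]
force: [-0.4, 0.3, -0.2]
opening: 0.0919
```

Run:
```python
from h import *
Rt=toolR(-16); n=-Rt[:,2]; top=np.array([.4981,.3271,.0525])
for h in (-.011,): plan(top+n*h,Rt)
```

```text
t 20.42 d mm [-0.7  2.1 -2.4] |d| 3.3 rot [-0.0016 -0.      0.0029] deg 0.2 F [-0.4  0.3 -0.2] op 0.0919
```

Request:
jog_arm(increments=[[[-0.4,1.2,-1.2,-0.002,0,0.003],[-0.3,0.7,-0.8,0,0,0],[0,0,0,0,0,0],[0,0,0,0,0,0]]])

```text
t: 20.75
tool_pos: [0.5017, 0.3265, 0.0426]
ee_rot: [0.382, 2.734, -0.075]
force: [0.5, 0.2, 0.8]
opening: 0.0918
```

Run:
```python
from h import *
Rt=toolR(-16); n=-Rt[:,2]; top=np.array([.4981,.3271,.0525])
for h in (-.011,): plan(top+n*h,Rt)
shot('w14')
inhand('w14',.023,240,thr=(70,22))
```

```text
t 20.75 d mm [ 0.4 -0.5 -0.3] |d| 0.7 rot [ 0.0007 -0.0001 -0.0013] deg 0.1 F [0.5 0.2 0.8] op 0.0918
t 20.8 tcp [0.5017 0.3265 0.0426] rot [ 0.382  2.734 -0.075] dpos [-0.  0.  0.] F [0.5 0.2 0.8] op 0.0918
rim rms mm 0.29
top centre [0.4972 0.3273 0.0519] n [-0.357  0.102  0.928] tilt 21.8 az up-slope -15.9 R 0.0228 want 0.023 plane res 0.0006 bbox [ 274  217   82   58 3998]
in tool: top centre [  0.7  -0.4 -10.3] axis [-0.003 -0.001 -1.   ] opp jaw tilt deg [-0.2 -0. ]
```

View pics/w14.png

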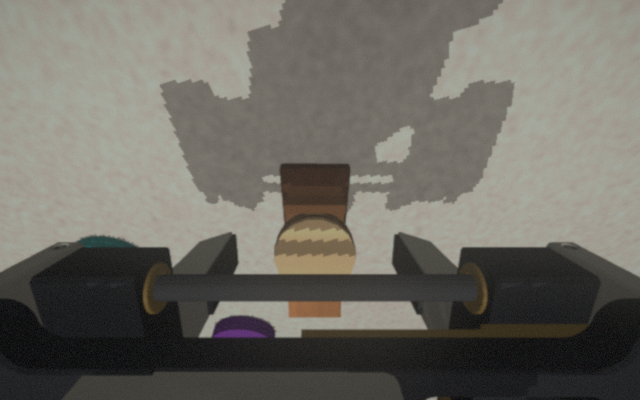

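Centred within 1 mm; grip and lift.

Request:
jog_arm(increments=[[[0,0,0,0,0,0],[0,0,0,0,0,0],[0,0,0,0,0,0],[0,0,0,0,0,0],[0,0,0,0,0,0],[0,0,0,0,0,0],[0,0,0,0,0,0],[0,0,0,0,0,0],[0,0,0,0,0,0]]], jaw=35, squeeze=15)

```text
t: 21.55
tool_pos: [0.5018, 0.3269, 0.0435]
ee_rot: [0.382, 2.733, -0.073]
force: [-1.2, -0.6, 0.3]
opening: 0.0454
```

Request:
jog_arm(increments=[[[-4,1,10,0,0,0],[-7,2,18,0,0,0],[-8,2,22,0,0,0],[-4,1,25,0,0,0],[0,0,15,0,0,0],[0,0,0,0,0,0]]])

```text
t: 22.05
tool_pos: [0.4755, 0.3315, 0.1385]
ee_rot: [0.382, 2.735, -0.078]
force: [0.3, -0.5, -0.6]
opening: 0.0449
```

Run:
```python
from h import *
plan([.630,-.1208,.14],toolR(-10,0))
```

```text
t 22.05 d mm [ 154.5 -452.3    1.5] |d| 478.0 rot [0.0889 0.3724 0.1019] deg 22.7 F [ 0.3 -0.5 -0.6] op 0.0449
```

Request:
jog_arm(increments=[[[4,-15,0,0.0075,0.031,0.0085],[9,-28,0,0.0075,0.031,0.0085],[12,-36,0,0.0075,0.031,0.0085],[12,-37,0,0.0075,0.031,0.0085],[12,-37,0,0.0075,0.031,0.0085],[12,-37,0,0.0075,0.031,0.0085],[12,-37,0,0.0075,0.031,0.0085],[12,-37,0,0.0075,0.031,0.0085],[12,-37,0,0.0075,0.031,0.0085],[12,-37,0,0.0075,0.031,0.0085],[12,-36,0,0.0075,0.031,0.0085],[12,-30,0,0.005,0.025,0.0085],[8,-20,0,0,0,0],[4,-9,0,0,0,0],[1,-3,0,0,0,0],[0,0,0,0,0,0],[0,0,0,0,0,0]]])

```text
t: 23.47
tool_pos: [0.6153, -0.1182, 0.1396]
ee_rot: [-0.25, -3.121, -0.035]
force: [0.6, 0.0, -0.6]
opening: 0.0454
```

Run:
```python
from h import *
shot('w15')
plan([.630,-.1208,.14],toolR(-10,0))
inhand('w15',.023,245,thr=(70,22))
```

```text
t 23.52 tcp [ 0.6153 -0.1182  0.1396] rot [-0.25  -3.121 -0.035] dpos [-0.      0.0007  0.    ] F [ 0.6  0.  -0.6] op 0.0454
t 23.52 d mm [14.7 -3.3  0.4] |d| 15.1 rot [-0.0234 -0.0088 -0.0154] deg 1.7 F [0.2 1.5 0.3] op 0.0455
rim rms mm 0.32
top centre [ 0.6143 -0.1186  0.149 ] n [ 0.011 -0.022  1.   ] tilt 1.4 az up-slope 115.4 R 0.0227 want 0.023 plane res 0.0006 bbox [ 275  216   81   58 3997]
in tool: top centre [ 1.1 -0.4 -9.5] axis [-0.002  0.001 -1.   ] opp jaw tilt deg [-0.1  0. ]
```

View pics/w15.png

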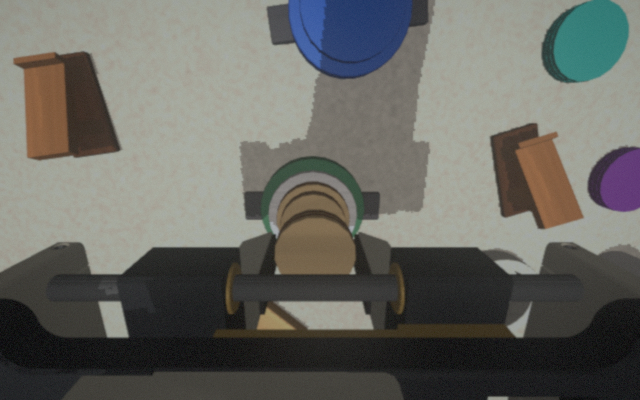

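Request:
jog_arm(increments=[[[5,-1,-12,-0.023,-0.008,-0.015],[5,-1,-14,0,0,0],[3,0,-11,0,0,0],[1,0,-5,0,0,0],[0,0,-3,0,0,0],[0,0,0,0,0,0],[0,0,0,0,0,0]]])

```text
t: 24.1
tool_pos: [0.6286, -0.109, 0.0916]
ee_rot: [-0.253, -3.128, -0.009]
force: [0.2, -0.1, -0.2]
opening: 0.0455
```

Run:
```python
from h import *
plan([.6306,-.1207,.070],toolR(-10,0))
```

```text
t 24.1 d mm [  2.  -11.7 -21.6] |d| 24.6 rot [-0.0057 -0.0025 -0.0131] deg 0.8 F [ 0.2 -0.1 -0.2] op 0.0455
```

Request:
jog_arm(increments=[[[1,-5,-4,-0.006,-0.002,-0.012],[0.5,-4,-5,0,0,0],[0.5,-2,-3,0,0,0],[0,0,-1,0,0,0],[0,0,0,0,0,0],[0,0,0,0,0,0]]])

```text
t: 24.6
tool_pos: [0.6311, -0.123, 0.0784]
ee_rot: [0.277, 3.128, -0.002]
force: [0.5, 0.5, -0.4]
opening: 0.0452
```

Run:
```python
from h import *
plan([.6306,-.1207,.070],toolR(-10,0))
```

```text
t 24.6 d mm [-0.5  2.3 -8.4] |d| 8.7 rot [0.0015 0.0012 0.0024] deg 0.2 F [ 0.5  0.5 -0.4] op 0.0452
```

Request:
jog_arm(increments=[[[-0.3,1.2,-2,0.001,0.001,0.002],[-0.2,0.8,-2,0,0,0],[0,0,-1,0,0,0],[0,0,0,0,0,0],[0,0,0,0,0,0]]])

```text
t: 25.02
tool_pos: [0.6308, -0.1204, 0.0734]
ee_rot: [0.274, 3.129, -0.0]
force: [0.3, 0.2, 0.1]
opening: 0.0454
```

Run:
```python
from h import *
plan([.6306,-.1207,.070],toolR(-10,0))
shot('w16')
im,d,K,T=load('w16')
for v in range(180,240): print(v,im[v,315,0],end=' ')
cv2.imwrite('pics/w16c.png',cv2.resize(np.clip(im[140:310,220:410,::-1]*1.8,0,255).astype(np.uint8),None,fx=3.4,fy=3.4))
```

```text
t 25.02 d mm [-0.2 -0.3 -3.4] |d| 3.4 rot [ 0.0001  0.0008 -0.0001] deg 0.0 F [0.3 0.2 0.1] op 0.0454
t 25.07 tcp [ 0.6308 -0.1204  0.0734] rot [ 0.274  3.129 -0.   ] dpos [0. 0. 0.] F [0.3 0.2 0.1] op 0.0454
180 94 181 64 182 60 183 64 184 78 185 99 186 124 187 127 188 131 189 130 190 128 191 127 192 114 193 84 194 64 195 66 196 59 197 67 198 81 199 102 200 120 201 126 202 122 203 125 204 124 205 125 206 123 207 119 208 113 209 94 210 68 211 60 212 60 213 57 214 60 215 66 216 74 217 86 218 109 219 124 220 127 221 128 222 128 223 129 224 125 225 131 226 129 227 128 228 125 229 127 230 125 231 125 232 124 233 125 234 123 235 119 236 120 237 118 238 116 239 115
```

View pics/w16c.png

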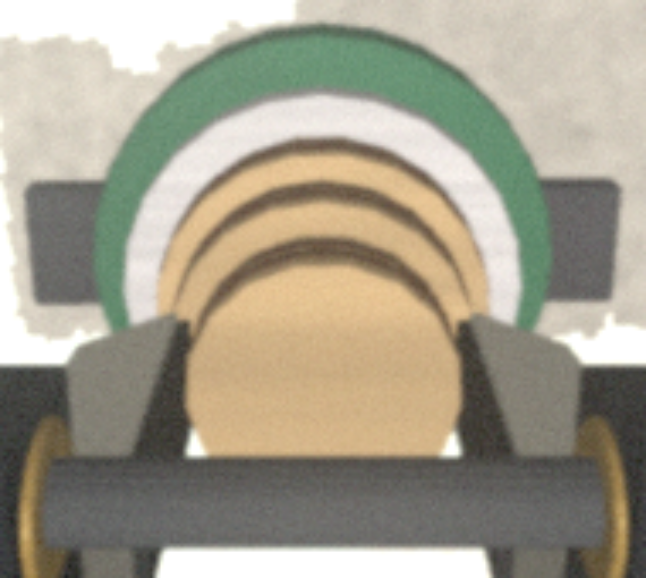

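Run:
```python
from h import *
im,d,K,T=load('w16'); a=np.radians(-10); t=np.array([np.cos(a),np.sin(a)])
for v,z,r in [(185,.0496,.033),(199,.0645,.028),(218,.0734+.0095,.023)]: print(v,(hit(315,v,z,K,T)[:2]+r*t).round(4))
```

```text
185 [ 0.6312 -0.1207]
199 [ 0.6308 -0.1206]
218 [ 0.6308 -0.1206]
```

Aligned to under a millimetre. Lower to contact.

Request:
jog_arm(increments=[[[0,0,-1.2,0,0,0],[0,0,-1,0,0,0],[0,0,-0.5,0,0,0],[0,0,0,0,0,0]]])

```text
t: 25.4
tool_pos: [0.6309, -0.1203, 0.0706]
ee_rot: [0.273, 3.128, -0.0]
force: [-0.2, -0.3, -0.7]
opening: 0.0454
```

Request:
jog_arm(increments=[[[0,0,-0.7,0,0,0],[0,0,-0.7,0,0,0],[0,0,0,0,0,0]]])

```text
t: 25.65
tool_pos: [0.631, -0.1203, 0.0699]
ee_rot: [0.273, 3.128, 0.0]
force: [-2.0, -0.5, 4.9]
opening: 0.0452
```

Contact at 4.9 N. Release and rise.

Request:
jog_arm(increments=[[[0,0,0,0,0,0],[0,0,0,0,0,0],[0,0,0,0,0,0],[0,0,0,0,0,0],[0,0,0,0,0,0]]], jaw=72)

```text
t: 26.07
tool_pos: [0.6312, -0.1204, 0.0699]
ee_rot: [0.273, 3.128, 0.0]
force: [-0.0, -0.8, -0.4]
opening: 0.0708
```

Request:
jog_arm(increments=[[[0,0,4,0,0,0],[0,0,10,0,0,0],[0,0,20,0,0,0],[0,0,25,0,0,0],[0,0,20,0,0,0],[0,0,10,0,0,0],[0,0,0,0,0,0],[0,0,0,0,0,0]]])

```text
t: 26.73
tool_pos: [0.6302, -0.1204, 0.1655]
ee_rot: [0.274, 3.128, -0.0]
force: [0.1, 0.1, -0.7]
opening: 0.0724
```

Run:
```python
from h import *
shot('w17')
im,d,K,T=load('w17')
for v in range(140,200): print(v,im[v,315,0],end=' ')
cv2.imwrite('pics/w17c.png',cv2.resize(np.clip(im[100:270,220:410,::-1]*1.8,0,255).astype(np.uint8),None,fx=3.4,fy=3.4))
```

```text
t 26.78 tcp [ 0.6302 -0.1204  0.1655] rot [ 0.274  3.128 -0.   ] dpos [ 0.     -0.0001 -0.0002] F [ 0.1  0.1 -0.7] op 0.0724
140 62 141 60 142 63 143 62 144 57 145 63 146 60 147 65 148 66 149 88 150 118 151 129 152 129 153 130 154 130 155 132 156 129 157 128 158 114 159 77 160 78 161 105 162 124 163 126 164 127 165 120 166 90 167 69 168 79 169 100 170 119 171 124 172 122 173 122 174 110 175 82 176 65 177 71 178 88 179 117 180 126 181 128 182 125 183 128 184 127 185 126 186 125 187 124 188 123 189 123 190 121 191 118 192 117 193 114 194 117 195 111 196 116 197 113 198 114 199 115
```

View pics/w17c.png

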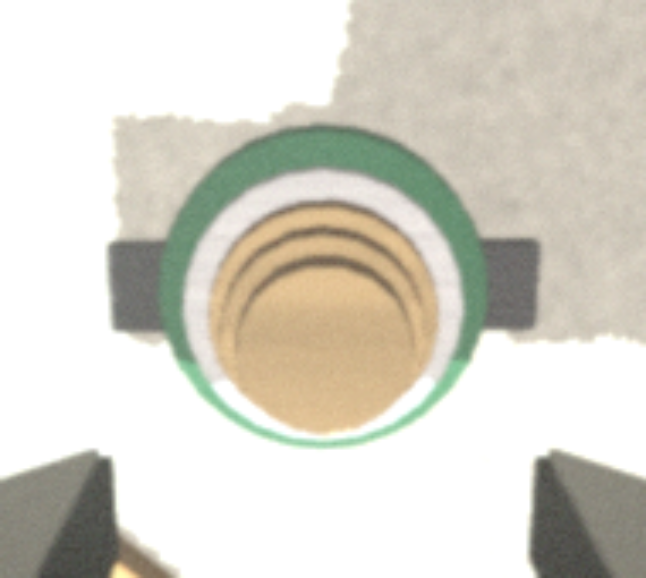

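Request:
jog_arm(increments=[[[0.2,0,-15,0,0,0],[0.2,0,-18,0,0,0],[0,0,-18,0,0,0],[0,0,-12,0,0,0],[0,0,-6,0,0,0],[0,0,0,0,0,0],[0,0,0,0,0,0],[0,0,0,0,0,0],[0,0,0,0,0,0]]], jaw=0, squeeze=20)

```text
t: 27.53
tool_pos: [0.6268, -0.1198, 0.0873]
ee_rot: [-0.273, -3.122, -0.0]
force: [0.4, -0.1, 0.3]
opening: 0.0167
```

Run:
```python
from h import *
plan([.631,-.1206,.0795],toolR(-10,0))
shot('w18')
```

```text
t 27.53 d mm [ 4.2 -0.8 -7.8] |d| 8.9 rot [-0.0007 -0.0073  0.    ] deg 0.4 F [ 0.4 -0.1  0.3] op 0.0167
t 27.58 tcp [ 0.6268 -0.1198  0.0873] rot [-0.273 -3.122 -0.   ] dpos [ 0.0001 -0.      0.0002] F [ 0.4 -0.1  0.3] op 0.0167
```

View pics/w18.png

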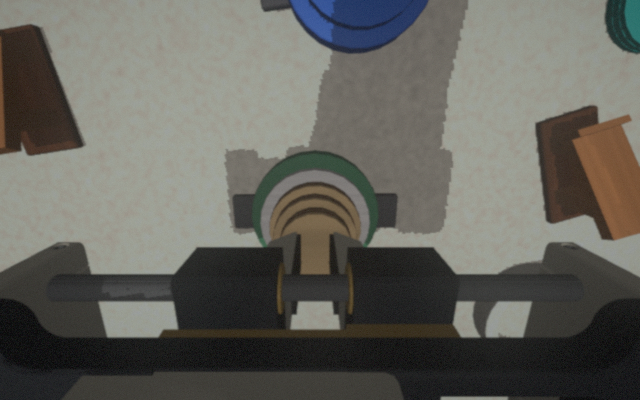

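Fingers are still closing; correct x and wait.

Request:
jog_arm(increments=[[[2,-0.4,0,0,-0.007,0],[1.5,-0.3,0,0,0,0],[0.5,0,0,0,0,0],[0,0,0,0,0,0],[0,0,0,0,0,0]]])

```text
t: 28.0
tool_pos: [0.633, -0.1209, 0.09]
ee_rot: [0.273, 3.124, 0.001]
force: [0.3, 0.0, -0.4]
opening: 0.0004
```

Request:
jog_arm(increments=[[[0,0,-1.5,0,0,0],[0,0,-1.5,0,0,0],[0,0,-0.7,0,0,0],[0,0,0,0,0,0]]])

```text
t: 28.33
tool_pos: [0.6331, -0.1209, 0.0861]
ee_rot: [0.273, 3.124, 0.001]
force: [0.6, -0.2, 0.5]
opening: 0.0003
```

Request:
jog_arm(increments=[[[-0.8,0.1,-1.5,0,0,0],[-0.6,0.1,-1.5,0,0,0],[0,0,-0.7,0,0,0],[0,0,0,0,0,0]]])

```text
t: 28.67
tool_pos: [0.6312, -0.1206, 0.0816]
ee_rot: [0.273, 3.125, 0.001]
force: [-0.3, 0.2, 0.5]
opening: 0.0005
```

Request:
jog_arm(increments=[[[0,0,-0.8,0,0,0],[0,0,-0.7,0,0,0],[0,0,0,0,0,0]]])

```text
t: 28.92
tool_pos: [0.6313, -0.1206, 0.0804]
ee_rot: [0.273, 3.125, 0.001]
force: [-1.6, 0.4, 3.6]
opening: 0.0006
```

Contact. Increase gently, one row at a time.

Request:
jog_arm(increments=[[[0,0,-0.7,0,0,0]]])

```text
t: 29.0
tool_pos: [0.6313, -0.1207, 0.0801]
ee_rot: [0.274, 3.125, 0.001]
force: [-2.0, -0.1, 6.5]
opening: 0.0003
```

Request:
jog_arm(increments=[[[0,0,-0.7,0,0,0]]])

```text
t: 29.08
tool_pos: [0.6313, -0.1207, 0.0799]
ee_rot: [0.273, 3.124, 0.002]
force: [-2.6, 1.0, 9.2]
opening: 0.0001
```

Request:
jog_arm(increments=[[[0,0,0,0,0,0]]])

```text
t: 29.17
tool_pos: [0.6313, -0.1206, 0.0804]
ee_rot: [0.273, 3.124, 0.002]
force: [-2.0, 0.5, 4.4]
opening: 0.0003
```

Request:
jog_arm(increments=[[[0,0,-1,0,0,0],[0,0,-1,0,0,0]]])

```text
t: 29.33
tool_pos: [0.6313, -0.1206, 0.0796]
ee_rot: [0.274, 3.124, 0.002]
force: [-3.8, 0.3, 11.4]
opening: 0.0004
```

Request:
jog_arm(increments=[[[0,0,-0.7,0,0,0]]])

```text
t: 29.42
tool_pos: [0.6313, -0.1206, 0.0798]
ee_rot: [0.274, 3.123, 0.002]
force: [-3.8, 1.0, 10.1]
opening: 0.0004
```

Request:
jog_arm(increments=[[[0,0,-0.7,0,0,0]]])

```text
t: 29.5
tool_pos: [0.6313, -0.1206, 0.0799]
ee_rot: [0.274, 3.123, 0.003]
force: [-3.8, 0.5, 9.6]
opening: 0.0005
```

Request:
jog_arm(increments=[[[0,0,-1.1,0,0,0],[0,0,-1.1,0,0,0],[0,0,-1.1,0,0,0]]])

```text
t: 29.75
tool_pos: [0.6313, -0.1206, 0.0795]
ee_rot: [0.274, 3.122, 0.004]
force: [-4.7, 1.7, 13.2]
opening: 0.0005
```

Request:
jog_arm(increments=[[[0,0,-1.15,0,0,0],[0,0,-1.15,0,0,0],[0,0,-1.15,0,0,0]]])

```text
t: 30.0
tool_pos: [0.6314, -0.1207, 0.0795]
ee_rot: [0.274, 3.121, 0.005]
force: [-6.4, 0.3, 13.1]
opening: -0.0001
```

Request:
jog_arm(increments=[[[0,0,-1.15,0,0,0],[0,0,-1.15,0,0,0],[0,0,-1.15,0,0,0]]])

```text
t: 30.25
tool_pos: [0.6313, -0.1207, 0.0795]
ee_rot: [0.274, 3.119, 0.006]
force: [-4.7, 1.6, 12.2]
opening: 0.0003
```

Request:
jog_arm(increments=[[[0,0,-1.3,0,0.002,0],[0,0,-1.35,0,0.002,0],[0,0,-1.35,0,0.002,0],[0,0,-1.35,0,0.002,0]]])

```text
t: 30.58
tool_pos: [0.6313, -0.1206, 0.0792]
ee_rot: [0.275, 3.125, 0.006]
force: [-6.0, 1.6, 14.8]
opening: 0.0006
```

Request:
jog_arm(increments=[[[0,0,-1.35,0,0.002,0],[0,0,-1.35,0,0.002,0],[0,0,-1.35,0,0.002,0],[0,0,-1.35,0,0.002,0],[0,0,-1.35,0,0.002,0],[0,0,-1.35,0,0.002,0]]])

```text
t: 31.08
tool_pos: [0.6314, -0.1206, 0.0793]
ee_rot: [-0.276, -3.124, -0.007]
force: [-5.0, 0.6, 14.3]
opening: 0.0002
```

Request:
jog_arm(increments=[[[0,0,-1.35,0,0.002,0],[0,0,-1.35,0,0.002,0],[0,0,-1.35,0,0.002,0],[0,0,-1.35,0,0.002,0]]])

```text
t: 31.42
tool_pos: [0.6314, -0.1206, 0.0793]
ee_rot: [-0.276, -3.118, -0.008]
force: [-5.8, 1.8, 14.7]
opening: 0.0005
```

Held above 12 N for well over a second. Ease off, rise straight up.

Request:
jog_arm(increments=[[[0,0,0,0,0,0],[0,0,2,0,0,0],[0,0,4,0,0,0],[0,0,10,0,0,0],[0,0,20,0,0,0],[0,0,25,0,0,0],[0,0,20,0,0,0],[0,0,10,0,0,0],[0,0,0,0,0,0],[0,0,0,0,0,0]]])

```text
t: 32.25
tool_pos: [0.6308, -0.1207, 0.1772]
ee_rot: [-0.276, -3.118, -0.007]
force: [0.1, 0.8, -0.6]
opening: 0.0002
```

Run:
```python
from h import *
shot('w19')
im,d,K,T=load('w19');P=cloud(d,K,T)
im2,_=grab_frame('top')
cv2.imwrite('pics/fin.png',np.vstack([cv2.resize(np.clip(im[90:240,220:410,::-1]*1.7,0,255).astype(np.uint8),(380,300)),cv2.resize(np.clip(im2[100:300,150:480,::-1]*1.5,0,255).astype(np.uint8),(380,230))]))
prof=im[:,315,0].astype(int);dp=np.diff(prof)
print([(i,dp[i-1:i+2].sum()) for i in range(120,210) if dp[i-1:i+2].sum()>25])
```

```text
t 32.3 tcp [ 0.6308 -0.1207  0.1772] rot [-0.276 -3.118 -0.007] dpos [-0.     -0.     -0.0002] F [ 0.1  0.8 -0.6] op 0.0002
[(147, np.int64(36)), (148, np.int64(59)), (149, np.int64(56)), (150, np.int64(30)), (159, np.int64(40)), (160, np.int64(40)), (166, np.int64(34)), (167, np.int64(47)), (168, np.int64(28)), (175, np.int64(57)), (176, np.int64(44))]
```

View pics/fin.png

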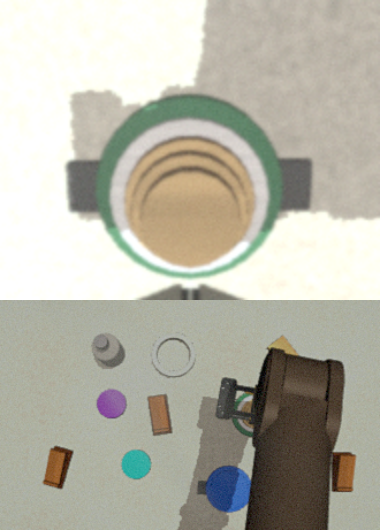

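Run:
```python
from h import *
im,d,K,T=load('w19'); a=np.radians(-10); t=np.array([np.cos(a),np.sin(a)])
for v,z,r in [(148.5,.035,.042),(160,.0496,.033),(167.5,.0645,.028),(176,.0795,.023)]: print(v,(hit(315,v,z,K,T)[:2]+r*t).round(4))
P=cloud(d,K,T); print(P[195,315])
platen(im,K,T,315,190)
m=((P[...,2]>.072)&(P[...,2]<.09)).astype(np.uint8); m[230:]=0
k,l,st,ce=cv2.connectedComponentsWithStats(m); q=P[l==l[185,315]]; c=q.mean(0);n=np.linalg.svd(q-c,full_matrices=False)[2][2]; print('small top centroid',c.round(4),'tilt rad',np.arccos(abs(n[2])).round(3))
job.hand_in()
```

```text
148.5 [ 0.6313 -0.1202]
160 [ 0.6316 -0.1204]
167.5 [ 0.6313 -0.1204]
176 [ 0.6311 -0.1204]
[ 0.62561875 -0.11949661  0.07950768]
platen z 0.035 [ 0.6304 -0.121 ] R 0.0425
platen z 0.02 [ 0.6315 -0.1228] R 0.0509
small top centroid [ 0.6291 -0.1205  0.0793] tilt rad 0.019
the job is handed in; nothing more can be done
```

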